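Depth-gauge check of the wash reservoir

TASK

Turn the clamp knob on the cradle clockwise, a quarter turn to its stop, so that its arm swings clear of the gauge rod; then take the rod by its handle, push it down the slanting guide tube until its collar stops on the tube's mouth, and draw it right out again. Present it for reading at the fork reader: the rod level and lined up with the gap, its tip midway between the two prongs at the centre of their round windows, touching nothing but the gripper. Finish while holding it still there, do not put it down or let go, and leave the other things on the bench where they are.

Things in the scene. Friction and masses are not known exactly. Their poses are not given: they have to be found in the camera images.
- cradle: Fixed aluminium cradle, plate 160 x 100 x 8 mm, origin at bench height, x axis away from the robot within 0.3 rad. Stands left, middle or right (cradle, port and reader swap places). The rod lies along its x axis, tip to -x, handle centre at (45, 0, 50) mm, in two U-notched posts at x = -10 and -63 mm (30 mm wide, tops at z = 58) and on a 12 mm wide rest at x = 60.
- clamp (a joint): Clamp knob angle about its vertical axis, rad. 0: its steel arm points along the cradle's -y, square across the shaft, and blocks lifting. Grows clockwise seen from above to the stop at 1.6, where the arm points along the cradle's -x, clear of the rod. Starts at 0 to 0.3, stays where left, friction about 0.04 N m. Axis at (-37, 34) mm in cradle axes.
- clamp_grip (a point): Point on the clamp's axis at the height to grip, 86 mm above the bench. Black upright bar grip 36 mm long, 12 mm thick, 64 to 96 mm above the bench, its length in line with the arm (along cradle y at angle 0). The arm below it is 10 mm wide, reaches 45 mm from the axis, underside 56.5 mm above the bench.
- rod: Loose gauge rod, 60 to 125 g. Origin at the centre of its handle, on the rod's axis; x axis from tip to handle end, z up in the cradle. Black handle 60 long (x -30 to 30), 16 wide (y), 22 high (z) mm; steel collar of 32 mm diameter from x = -30 to its stop face at -38; steel shaft of 8 mm diameter to the rounded tip at -128 mm. Balances about 25 mm from the handle centre towards the tip.
- rod_tip (a point): The end of the rod's tip, on its axis (128 mm from the handle centre).
- rod_collar (a point): Centre of the collar's stop face, which faces the tip (38 mm from the handle centre, 90 mm from the tip).
- port: Fixed reservoir unit with the guide tube. Origin at bench height, x axis away from the robot within 0.3 rad. White box from x = -158 to -58 mm, 110 mm wide, top 100 mm above the bench; a loose white cap and a 45 mm high vial stand on it. The tube mouth is at (30, 0, 115) mm and faces +x and upward.
- tube: Steel guide tube fixed to the port, at 30 degrees to the horizontal. Origin at the centre of its mouth's rim; z axis points out along the tube's axis, away from the robot and upward; the rod goes in along -z, its own x axis along this z. Bore 12 mm, flaring to about 21 at the rim in the last 6; rim outside 29 mm; 98 long. Collar face seats on the rim.
- tube_seat (a point): Point on the tube's axis 90 mm inside the mouth, where the rod's tip lies when the collar is seated.
- reader: Fixed fork reader. Origin at bench height, x axis away from the robot within 0.3 rad. Base 110 x 90 x 14 mm; two upright white prongs (24 x 12 mm) at x = -40 mm, tops 130 mm above the bench, 46 mm gap between them along y, open above and along x. The rod is presented along the reader's x axis, handle on the +x side.
- reader_eye (a point): The reading point: midway between the prongs at the centre of their 14 mm round windows, 110 mm above the bench, at (-40, 0, 110) mm in reader axes. The tip belongs here.
- reagent: Bystander: amber bottle, 44 mm diameter, 85 high. Origin under its centre.
- jar: Bystander: white jar, 48 mm diameter, 55 high. Origin under its centre.
- beaker: Bystander: glass beaker, 56 mm diameter, 65 high. Origin under its centre.
- tipbox: Bystander: grey tip box 85 x 120 x 50 mm. Origin under its centre.
- cap: Bystander: white screw cap, 32 mm diameter, 13 high, on top of the port's box. Origin under its centre.
- vial: Bystander: small glass jar, 24 mm diameter, 45 high, on top of the port's box. Origin under its centre.
- standard: Bystander: steel disc, 30 mm diameter, 25 high, just behind the reader (its -x side). Origin under its centre.
Things that resemble listed ones, but are neither listed nor needed, are in the scene too. Leave any purple or red look-alike of the cradle alone. Of the things that look like the rod, the larger one is meant.

How it is judged:
By the outcome, as a careful person would: the job done as asked, in the order asked, and still so for the second after the job is handed in, while the arm keeps its last pose, push and grip.
It also fails if it takes over 69 s, if anything falls off the work surface, if the arm or the gripper's body presses on something with over 40 N, if the wrist force passes 120 N, or if a joint passes its speed limit or range.

ROBOT

A 7-joint arm with a two-finger parallel gripper is mounted at the origin on the work surface. World frame = base frame: x ahead of the robot, y to its left, z up, the work surface at z = 0. Lengths are in m, angles in rad, forces in N, time in s.
With the tool pointing down it reaches from about 0.425 to 0.925 m from the base axis. Payload 6.8 kg.
Tool frame: the origin (TCP) lies midway between the tips of the shut fingers; the grasp point (between the pads) lies bot.grip_point_offset behind it (bot.grip_point_offset is the distance from the TCP to the grasp point, in m); z points along the fingers, y is the line along which they close (so a half turn about z gives the same grasp; the last joint's range is limited). The gripper opens to 85 mm and grips with 20 to 120 N. Pads are 22 mm wide; open, the fingers measure 114 mm over their backs; the gripper's body (76 mm by 85 mm) begins 54 mm behind the grasp point. The pads swing forward as they close: fully open they stand 13 mm farther back than shut.
Start: joints at [-1.399, 0.477, 0.022, 1.555, -0.011, 1.109, -0.083], TCP at [0.186, 0.649, 0.231] pointing down, gripper open.
Joint ranges: [-2.96, 2.96], [-0.34, 2.1], [-1.41, 1.46], [0.24, 2.44], [-1.37, 4.51], [0.17, 1.92], [-2.96, 2.96]. Speed limits (rad/s): [2.39, 2.39, 3.14, 3.14, 3.14, 3.14, 3.14].

INTERFACE

Orientations are given as a unit quaternion [w, x, y, z].
In Python, from station import get_obs, cams, job, bot gives the robot as it stands.
- The arm moves only by the tool arm_command, never from a script. Its argument "rows" is a list that holds one entry, the list of rows, each a list of 5 numbers: the finger opening in mm, from 0 to 85.4, then the shift along the world's x, y, z in units of 60 mm (1.0 is 60 mm), then the turn about the world's z in units of 0.08 rad (1.0 is 0.08 rad). In form: [[[grip, x, y, z, turn], ...]]. A call has exactly 10 rows; each row shifts and turns the commanded pose from where the row before left it; what a row does not reach is not made up. A row lasts 1/8 s, in which the tool goes at most 62.5 mm and 10.7 degrees, less where a joint would pass 70% of its speed; a pose out of reach is approached as far as the arm can. A call with a number of a shift or a turn outside -1 to 1 is refused whole. A call with a gripper value outside its range is refused whole. The fingers move at their own pace and stop on an object; "newtons" is the grip in N (left out, the last holds). Time passes only in rows, so rows that do not move let the fingers close, or fill a call up. It gives the time, the measured TCP pose, the force, the opening and the grip force at its end, in the units of the state.
- get_obs(): the state, without advancing time (a new reading comes with each control period).
- cams.read_camera(name): name is "scene" or "top" or "wrist"; returns the picture (384x512x3 uint8, red, green, blue); there is no depth.
- cams.camera_params(name): a dict with "K" (3x3 intrinsics, pixels), "k1" (the pictures are not rectified: a ray, as slopes to the right and down, at radius r is drawn at 1 + k1 r^2 times it, then the intrinsics apply), "extrinsics" (4x4, takes a point from camera to world coordinates). Camera axes: x right, y down, z forward; pixel columns grow to the right and rows downward; lengths in m; the calibration is good to about 2 mm. A picture is of the moment at which its call begins: read the wrist's pose just before it. camera_params takes no time and is no camera call; for the wrist camera it gives the pose at the moment of the call.
- job.hand_in(): hands the job in; it is judged then, once.
The state is a dict: "t": time; "q": joint angles; "joint_vel": joint speeds; "joint_torque": joint torques, N m; "eef_pos": TCP position; "tool_rot": TCP orientation; "contact_force": force on the tool from outside, world axes, zero at the start; "torque": the same for the moment, N m; "gripper_width": opening from 0.0 (shut) to 1.0 (fully open); "grasp_force": force on a finger pad.
Only numpy, scipy, OpenCV 4.12 (cv2) and the standard library are available. Lean on these libraries where they do the work, as an engineer would, in place of code of your own. Each camera call takes 0.05 s, during which the arm holds its last target. There are 200 camera calls.

## Working session

There is one attempt and no reset: what is moved stays moved. The work goes in short steps, Python scripts to look and compute and a tool call to move; the robot and the scene stay as the last step left them, time stands still between calls to the robot, and variables do not carry over. Pictures are saved under pics/ and viewed, at most 10 in all, crops included, and the job is handed in when it is done.

Besides the shell and the picture viewer there is one more tool, called after "Request:" as name([rows], argument=value, ...), one row to a line, values as JSON. arm_command: Moves the arm, as the interface text tells. Its arguments: {"type":"object","properties":{"rows":{"type":"array"},"newtons":{"type":"number"}},"required":["rows"]}

```bash
mkdir -p pics; ls; cat > h.py <<'E'
import numpy as np, cv2
from station import get_obs, cams, job, bot
def snap(n):
    p=cams.camera_params(n); im=cams.read_camera(n); return im,p
def ray(p,uv):
    K=np.array(p["K"]);E=np.array(p["extrinsics"])
    a=np.array([(uv[0]-K[0,2])/K[0,0],(uv[1]-K[1,2])/K[1,1]]);s=a.copy()
    for _ in range(20): s=a/(1+p["k1"]*(s@s))
    d=E[:3,:3]@np.array([s[0],s[1],1]); return E[:3,3],d/np.linalg.norm(d)
def onz(p,uv,z):
    o,d=ray(p,uv); return o+d*(z-o[2])/d[2]
def proj(p,X):
    K=np.array(p["K"]);E=np.array(p["extrinsics"]); c=E[:3,:3].T@(np.array(X)-E[:3,3]); s=c[:2]/c[2]
    s=s*(1+p["k1"]*(s@s)); return np.array([K[0,0]*s[0]+K[0,2],K[1,1]*s[1]+K[1,2]])
def tri(p1,u1,p2,u2):
    o1,d1=ray(p1,u1);o2,d2=ray(p2,u2)
    A=np.stack([d1,-d2],1);t=np.linalg.lstsq(A,o2-o1,rcond=None)[0]
    a=o1+t[0]*d1;b=o2+t[1]*d2;return (a+b)/2,np.linalg.norm(a-b)
def save(n,im,s=1,crop=None):
    if crop: im=im[crop[1]:crop[3],crop[0]:crop[2]]
    cv2.imwrite("pics/"+n+".png",cv2.resize(im[:,:,::-1],None,fx=s,fy=s,interpolation=cv2.INTER_CUBIC))
E
python3 - <<'E'
from h import *
o=get_obs();print(o["t"],o["eef_pos"],o["tool_rot"],bot.grip_point_offset)
for n in("top","scene"):
    im,p=snap(n);np.save(n+"0.npy",im);save(n+"0",im,1.5);E=np.array(p["extrinsics"]);print(n,E.round(3).tolist(),p["K"],p["k1"])
E
```

```text
pics
0.0 [0.18624557 0.64816697 0.23031397] [-7.71201548e-05  1.39415986e-01  9.90233465e-01 -9.28406805e-04] 0.0187
top [[0.002, -0.995, 0.104, 0.356], [-1.0, -0.0, 0.022, -0.022], [-0.022, -0.104, -0.994, 1.257], [0.0, 0.0, 0.0, 1.0]] [[432.61122049   0.         260.46031976]
 [  0.         432.61122049 186.55238219]
 [  0.           0.           1.        ]] 0.057452343535830445
scene [[-0.466, 0.705, -0.534, 1.093], [0.885, 0.377, -0.274, 0.293], [0.008, -0.6, -0.8, 0.994], [0.0, 0.0, 0.0, 1.0]] [[393.0646995    0.         249.07236059]
 [  0.         393.0646995  199.10344422]
 [  0.           0.           1.        ]] -0.09670002352873842
```

View pics/top0.png

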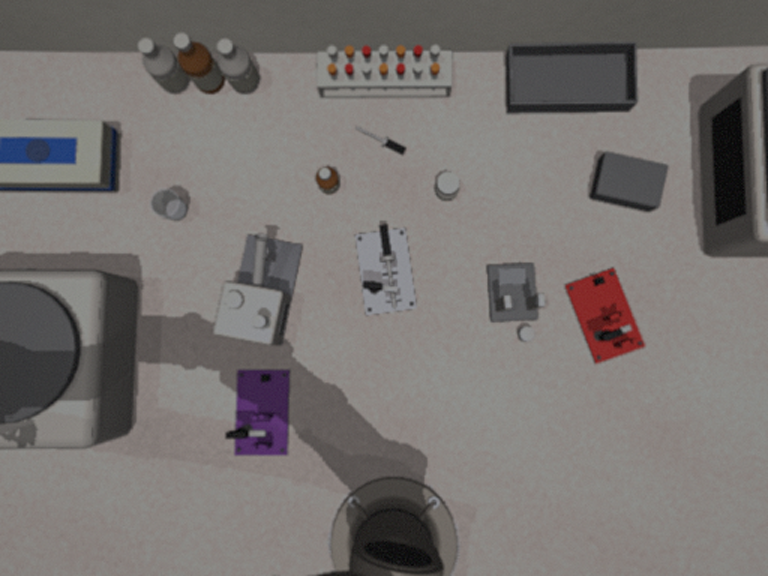

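View pics/scene0.png

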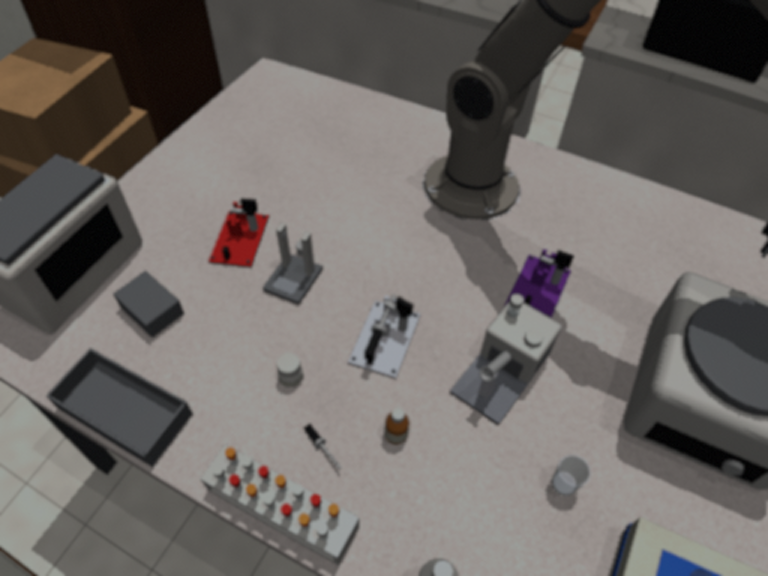

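Candidates for the cradle and rod (top view, 1.5x pixels): the silver cradle at (385,270) with a black handle at (384,238); the purple look-alike at (262,412); the red one at (605,315); a small loose pen-like rod at (382,138). I choose the silver cradle and the rod in it. The port is on the left at (255,290), and the reader in the middle-right at (513,292). I'll check with one close crop.

```bash
python3 - <<'E'
from h import *
im=np.load("top0.npy")
c=lambda x0,y0,x1,y1,s:cv2.resize(im[y0:y1,x0:x1,::-1],None,fx=s,fy=s,interpolation=cv2.INTER_CUBIC)
a=c(230,140,290,220,7)           # 420x560 cradle
b=c(140,150,205,235,4)  # 260x340
d=c(320,165,370,235,4)   # 200... 
W=np.zeros((600,800,3),np.uint8);W[:560,:420]=a;W[:340,420:680]=b;W[340:600,420:620]=d[:260]
cv2.imwrite("pics/crop0.png",W)
p=cams.camera_params("top")
# plate masks
hsv=cv2.cvtColor(im,cv2.COLOR_RGB2HSV)
for n,(u,v) in dict(cr=(245,160),wall=(262,205),bench=(300,190),rbase=(335,200),pbase=(195,170)).items(): print(n,im[v,u],hsv[v,u])
E
```

```text
cr [142 142 148] [120  10 148]
wall [127 129 131] [105   8 131]
bench [140 135 132] [ 11  15 140]
rbase [69 68 66] [20 11 69]
pbase [93 94 99] [115  15  99]
```

View pics/crop0.png

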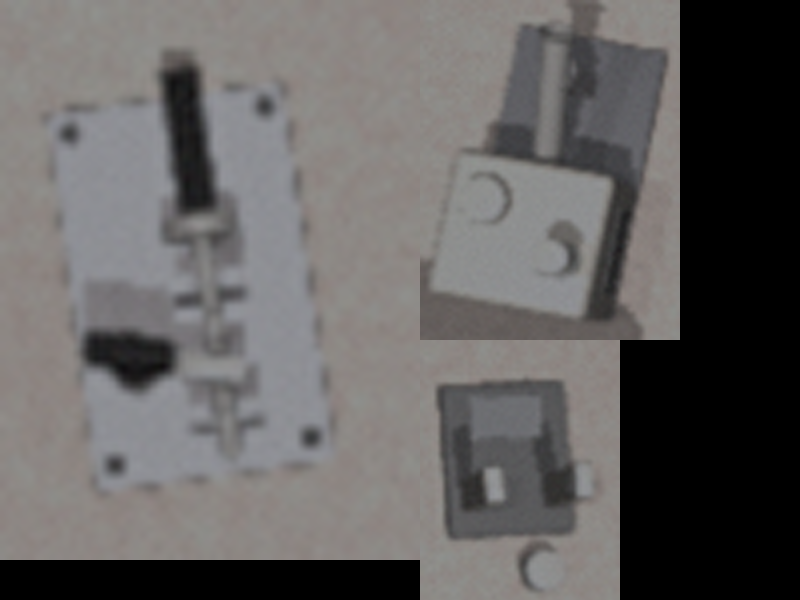

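```bash
python3 - <<'E'
from h import *
p=cams.camera_params("top")
def pts(l,off,s,o2,z): return np.array([onz(p,((u-off[0])/s+o2[0]-0.5+.5/s,(v-off[1])/s+o2[1]-0.5+.5/s),z)[:2] for u,v in l])
def rep(n,x):  # order: corners tl,tr,br,bl
    c=x.mean(0);ax=(x[0]+x[1]-x[2]-x[3])/2;ay=(x[0]+x[3]-x[1]-x[2])/2
    print(n,c.round(4),"len",np.linalg.norm(ax).round(4),np.linalg.norm(ay).round(4),"yaw",np.arctan2(ax[1],ax[0]).round(3),np.arctan2(-ay[0],ay[1]).round(3));return c
rep("screws",pts([(69,133),(264,105),(310,437),(115,465)],(0,0),7,(230,140),.008))
rep("plate",pts([(48,117),(283,83),(328,456),(98,490)],(0,0),7,(230,140),.008))
rep("box",pts([(460,150),(612,178),(588,318),(432,290)],(420,0),4,(140,150),.1))
x=pts([(555,30)],(420,0),4,(140,150),.12);print("mouth",x)
rep("rbase",pts([(437,385),(563,380),(575,532),(450,538)],(420,340),4,(320,165),.014))
rep("prongs",pts([(484,467),(592,461),(594,498),(486,503)],(420,340),4,(320,165),.13))
print("handle ends", pts([(180,68),(197,208)],(0,0),7,(230,140),.061), "tip",pts([(233,452)],(0,0),7,(230,140),.05))
print("knob",pts([(130,345)],(0,0),7,(230,140),.096))
E
```

```text
screws [0.5051 0.0175] len 0.1402 0.0818 yaw 0.14 0.143
plate [0.5046 0.0177] len 0.1573 0.0976 yaw 0.129 0.146
box [0.4188 0.259 ] len 0.095 0.1053 yaw -0.158 -0.179
mouth [[0.5535229  0.23630778]]
rbase [ 0.4636 -0.2252] len 0.1099 0.0894 yaw 0.064 0.045
prongs [ 0.4381 -0.227 ] len 0.0237 0.0695 yaw 0.035 0.053
handle ends [[0.58590194 0.01991216]
 [0.52927509 0.01292849]] tip [[ 0.43256326 -0.00142185]]
knob [[0.47088853 0.03759454]]
```

Request:
arm_command([
  [[85,0.24,-0.51,0.1,-0.75],[85,0.24,-0.51,0.1,-0.75],[85,0.24,-0.51,0,-0.75],[85,0.24,-0.51,0,-0.75],[85,0.24,-0.51,0,-0.75],[85,0.24,-0.51,0,-0.75],[85,0.24,-0.51,0,-0.75],[85,0.24,-0.51,0,-0.75],[85,0.24,-0.51,0,-0.75],[85,0.24,-0.51,0,-0.75]],
])

```text
t: 1.35
eef_pos: [0.3312, 0.3409, 0.2433]
tool_rot: [0.0, 0.428, 0.904, 0.0]
contact_force: [-0.4, 0.7, -0.5]
gripper_width: 0.99
grasp_force: 0.0
```

Request:
arm_command([
  [[85,0.24,-0.51,0,-0.75],[85,0.24,-0.51,0,-0.75],[85,0.24,-0.51,0,-0.75],[85,0.24,-0.51,0,-0.75],[85,0.24,-0.51,0,-0.75],[85,0.24,-0.51,0,-0.75],[85,0.24,-0.51,0,-0.75],[85,0.24,-0.51,0,-0.75],[85,0.2,-0.41,0,-0.5],[85,0,0,0,0]],
])

```text
t: 2.6
eef_pos: [0.4582, 0.0704, 0.2434]
tool_rot: [0.0, 0.646, 0.763, -0.0]
contact_force: [0.2, -0.2, -0.1]
gripper_width: 0.996
grasp_force: 0.0
```

```bash
cat >> h.py <<'E'
def st():
    o=get_obs();q=o["tool_rot"];ya=np.arctan2(1-2*(q[1]**2+q[3]**2),2*(q[1]*q[2]-q[0]*q[3]))
    print("t",round(o["t"],2),"p",np.round(o["eef_pos"],4),"yaw",round(ya,3),"w",round(o["gripper_width"],3),"gf",np.round(o["grasp_force"],1),"F",np.round(o["contact_force"],1),"q",np.round(o["q"],2));return o
E
python3 - <<'E'
from h import *
st();im,p=snap("wrist");np.save("w1.npy",im);save("w1",im,1.5);E=np.array(p["extrinsics"]);print(E.round(3).tolist(),p["K"],p["k1"])
np.save("w1p.npy",p,allow_pickle=True)
E
```

```text
t 2.6 p [0.4582 0.0704 0.2434] yaw 0.165 w 0.996 gf 0.0 F [ 0.2 -0.2 -0.1] q [-0.78  0.11  0.54  2.06 -0.07  1.   -0.04]
[[0.986, 0.158, 0.047, 0.445], [0.165, -0.948, -0.273, 0.139], [0.001, 0.277, -0.961, 0.386], [0.0, 0.0, 0.0, 1.0]] [[314.88594267   0.         259.19194392]
 [  0.         314.88594267 190.60011619]
 [  0.           0.           1.        ]] 0.01234016151138188
```

View pics/w1.png

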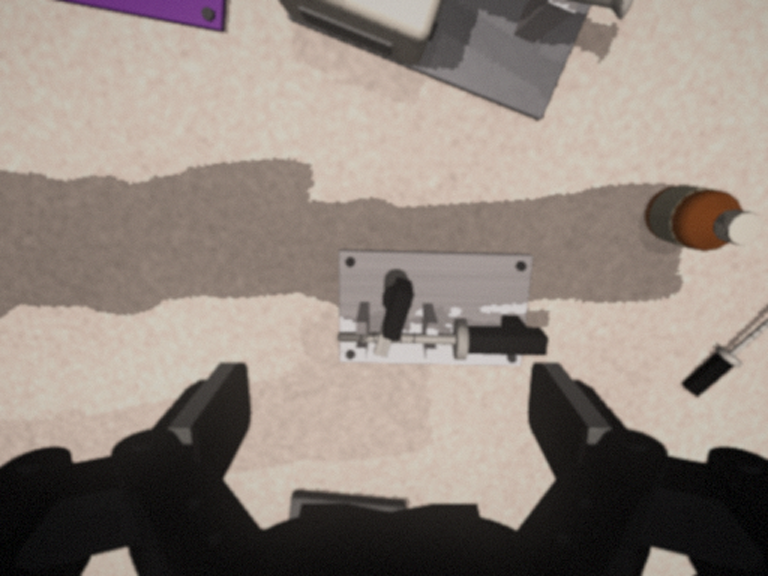

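```bash
python3 - <<'E'
from h import *
im=np.load("w1.npy");p=np.load("w1p.npy",allow_pickle=True).item()
g=im.max(2).astype(int)
for v in range(176,236,3):
    r=g[v,245:290];print(v,' '.join(map(str,r[::1][5:35])))
# handle
m=(g[205:250,300:372]<45).astype(np.uint8);n,l,s,c=cv2.connectedComponentsWithStats(m);print(s,c)
for uv in [(310,215),(310,235),(362,218),(362,236)]: print(g[uv[1]])if 0 else None
E
```

```text
176 164 162 163 160 163 162 162 164 161 161 164 164 162 161 162 164 162 160 162 160 161 161 162 160 162 163 159 162 161 162
179 158 159 158 160 159 161 159 159 154 151 139 129 122 115 114 118 125 139 148 154 160 164 160 161 163 161 160 162 163 162
182 155 156 158 156 158 152 144 122 95 78 70 69 70 71 70 70 71 70 73 86 111 141 150 156 159 158 156 160 157 160
185 154 154 155 156 156 140 113 81 67 68 69 67 69 64 51 47 45 51 53 59 65 90 123 146 153 157 157 158 156 155
188 161 158 157 158 154 134 102 73 68 71 66 63 58 46 43 36 32 33 34 36 33 34 38 64 104 143 156 157 160 158
191 154 156 155 155 151 127 97 60 52 49 39 39 32 37 36 35 35 34 33 36 37 33 31 41 71 112 148 158 154 158
194 154 158 153 154 148 123 78 49 39 42 41 38 36 34 35 39 38 41 38 34 41 38 39 38 56 99 137 156 159 157
197 156 157 155 151 128 82 47 41 41 41 35 37 36 39 41 41 42 44 40 39 42 38 38 38 52 88 126 150 153 157
200 159 158 159 155 131 81 48 40 40 38 37 36 37 38 41 42 41 38 44 39 38 44 39 51 84 129 154 159 160 156
203 154 154 154 151 133 98 64 43 40 36 35 40 39 42 42 44 43 40 39 41 42 40 45 67 114 143 156 157 159 158
206
[... 1041 characters left out ...]
9 182 184 193 203 207 206 209 207 210 209 207 208 208 206 209 207 208 208 208 205 209 206 206
[[   0    0   72   45 2513]
 [  14    6   50   25  653]
 [  16   22    1    1    1]
 [  24   23    4    2    4]
 [  14   25    6    4   10]
 [  27   25    1    1    1]
 [  21   27    2    1    2]
 [  24   26    2    1    2]
 [  14   28    1    1    1]
 [  24   28    1    1    1]
 [  56   38   10    7   52]] [[33.58416236 22.32152805]
 [41.44104135 19.05819296]
 [16.         22.        ]
 [25.5        23.5       ]
 [16.8        26.8       ]
 [27.         25.        ]
 [21.5        27.        ]
 [24.5        26.        ]
 [14.         28.        ]
 [24.         28.        ]
 [59.98076923 41.73076923]]
```

```bash
python3 - <<'E'
from h import *
p=np.load("w1p.npy",allow_pickle=True).item()
for uv in [(273.5,203),(269.3,215),(266.3,224),(265.5,226.5),(255.5,225),(274.5,189)]: print(uv,onz(p,uv,.096).round(4))
for uv in [(314,226),(364,225.5),(306,226)]: print(uv,onz(p,uv,.05).round(4))
print(onz(p,(228,225.5),.05))
O=np.array([.513,.010]);t=.142;R=np.array([[np.cos(t),-np.sin(t)],[np.sin(t),np.cos(t)]])
for a in[(-83,0,.05),(45-38,0,.05),(15,0,.05),(75,0,.05),(-37,34,.096)]:
  X=O+R@(np.array(a[:2])/1e3);print(a,X.round(4),proj(p,[*X,a[2]]).round(1))
E
```

```text
(273.5, 203) [0.4752 0.0469 0.096 ]
(269.3, 215) [0.4733 0.0341 0.096 ]
(266.3, 224) [0.4721 0.0243 0.096 ]
(265.5, 226.5) [0.4717 0.0215 0.096 ]
(255.5, 225) [0.4617 0.0215 0.096 ]
(274.5, 189) [0.4736 0.061  0.096 ]
(314, 226) [0.5307 0.0126 0.05  ]
(364, 225.5) [0.5869 0.0227 0.05  ]
(306, 226) [0.5216 0.0111 0.05  ]
[ 0.4333439  -0.00304191  0.05      ]
(-83, 0, 0.05) [ 0.4308 -0.0017] [226.  224.1]
(7, 0, 0.05) [0.5199 0.011 ] [304.5 225.9]
(15, 0, 0.05) [0.5278 0.0121] [311.5 226. ]
(75, 0, 0.05) [0.5872 0.0206] [363.8 227.2]
(-37, 34, 0.096) [0.4716 0.0384] [268.3 210.6]
```

Request:
arm_command([
  [[50,0.05,-0.13,-0.2,-0.95],[50,0.05,-0.13,-0.4,-0.95],[50,0.05,-0.13,-0.4,-0.95],[50,0.055,-0.13,-0.4,-0.93],[50,0,0,-0.4,0],[50,0,0,-0.4,0],[50,0,0,-0.2,0],[50,0,0,0,0],[50,0,0,0,0],[50,0,0,0,0]],
], newtons=20)

```text
t: 3.9
eef_pos: [0.4705, 0.0424, 0.1001]
tool_rot: [0.0, 0.752, 0.659, 0.001]
contact_force: [0.2, -0.9, 0.1]
gripper_width: 0.59
grasp_force: 0.0
```

```bash
python3 - <<'E'
from h import *
st();im,p=snap("wrist");np.save("w2.npy",im);save("w2",im,1.5);np.save("w2p.npy",p,allow_pickle=True)
E
```

```text
t 3.9 p [0.4705 0.0424 0.1001] yaw -0.131 w 0.59 gf 0.0 F [ 0.2 -0.9  0.1] q [-0.66  0.37  0.52  2.17 -0.3   0.67 -0.06]
```

View pics/w2.png

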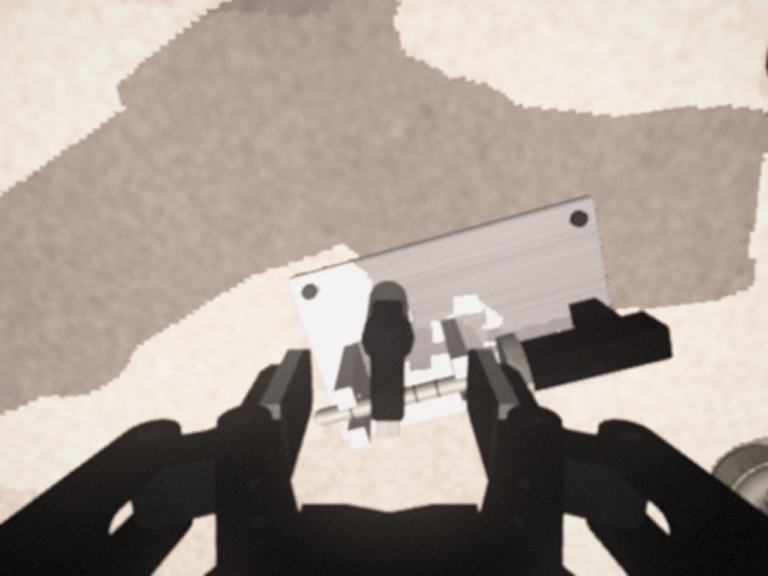

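```bash
python3 - <<'E'
from h import *
p=np.load("w2p.npy",allow_pickle=True).item()
im=np.load("w2.npy");g=im.max(2).astype(int)
print(g[185:300:4,258]); print(g[265,235:285],g[225,235:285])
for v in (217,222,279,281): print(v,onz(p,(258.7,v),.096).round(4))
# screws plate z=.008
for uv in[(309/1.5,291/1.5),(579/1.5,218/1.5)]: print(onz(p,uv,.008).round(4))
# shaft axis points at z .05 (tip & near collar)
for uv in[(318/1.5,416/1.5),(455/1.5,386/1.5)]: print(onz(p,uv,.05).round(4))
E
```

```text
[210  95 100  99  58  54  53  52  58  57  59  58  56  57  54  53  55  53
  52  59  62  62  59  64 195 225 226 242 242]
[233 192 138 129 136 120 104 111 106 109 110 102  72  60  60  62  64  65
  60  62  59  61  61  62  59  62  61  62  60  58  62  58  59  79 143 204
 235 237 237 235 230 204 169 185 214 222 220 216 213 214] [245 245 245 245 242 215 136  67  58  60  55  56  56  54  57  57  55  54
  57  56  56  53  59  59  61  54  59  54  55  55  52  52  50  53  52  52
  52  55  55  57  85 135 169 182 183 181 182 182 179 182]
217 [0.471  0.0564 0.096 ]
222 [0.4706 0.0538 0.096 ]
279 [0.4664 0.022  0.096 ]
281 [0.4663 0.0208 0.096 ]
[0.4286 0.0475 0.008 ]
[0.5679 0.0672 0.008 ]
[ 0.4311 -0.0006  0.05  ]
[0.4949 0.0063 0.05  ]
```

Request:
arm_command([
  [[50,-0.015,-0.05,-0.25,0],[50,0,0,-0.25,0],[50,0,0,-0.05,0],[30,0,0,0,0],[15,0,0,0,0],[8,0,0,0,0],[8,0,0,0,0],[8,0,0,0,0],[8,0,0,0,0],[8,0,0,0,0]],
], newtons=25)

```text
t: 5.2
eef_pos: [0.4694, 0.0391, 0.0666]
tool_rot: [0.0, 0.752, 0.659, 0.0]
contact_force: [1.1, -1.3, 3.7]
gripper_width: 0.139
grasp_force: 27.5
```

```bash
python3 - <<'E'
from h import *
st()
E
```

```text
t 5.2 p [0.4694 0.0391 0.0666] yaw -0.132 w 0.139 gf 27.5 F [ 1.1 -1.3  3.7] q [-0.61  0.43  0.48  2.19 -0.35  0.59 -0.  ]
```

Request:
arm_command([
  [[8,0,0,0,-1],[8,0,0,0,-1],[8,0,0,0,-1],[8,0,0,0,-1],[8,0,0,0,-1],[8,0,0,0,-1],[8,0,0,0,-1],[8,0,0,0,-1],[8,0,0,0,-1],[8,0,0,0,-1]],
])

```text
t: 6.45
eef_pos: [0.4699, 0.0389, 0.0666]
tool_rot: [0.0, 0.95, 0.313, 0.001]
contact_force: [2.4, -1.8, 1.7]
gripper_width: 0.136
grasp_force: 27.3
```

Request:
arm_command([
  [[8,0,0,0,-1],[8,0,0,0,-1],[8,0,0,0,-1],[8,0,0,0,-1],[8,0,0,0,-1],[8,0,0,0,-1],[8,0,0,0,-0.3],[8,0,0,0,-0.2],[8,0,0,0,0],[8,0,0,0,0]],
])

```text
t: 7.7
eef_pos: [0.47, 0.0386, 0.0666]
tool_rot: [0.0, 0.998, 0.06, 0.001]
contact_force: [3.9, -4.2, 1.4]
gripper_width: 0.136
grasp_force: 27.2
```

```bash
python3 - <<'E'
from h import *
o=st();print(o["torque"])
E
```

```text
t 7.7 p [0.47   0.0386 0.0666] yaw -1.451 w 0.136 gf 27.2 F [ 3.9 -4.2  1.4] q [-0.87  0.54  0.84  2.21 -0.66  0.67 -1.01]
[-0.79535508 -0.82772579 -0.0422151 ]
```

Request:
arm_command([
  [[8,0,0,0,-0.4],[8,0,0,0,-0.4],[8,0,0,0,-0.4],[8,0,0,0,0],[8,0,0,0,0],[8,0,0,0,0],[8,0,0,0,0],[8,0,0,0,0],[8,0,0,0,0],[8,0,0,0,0]],
])

```text
t: 8.95
eef_pos: [0.47, 0.0386, 0.0667]
tool_rot: [0.001, 1.0, 0.014, 0.001]
contact_force: [3.1, -5.4, 3.7]
gripper_width: 0.133
grasp_force: 58.2
```

```bash
python3 - <<'E'
from h import *
o=st();print(o["torque"])
E
```

```text
t 8.95 p [0.47   0.0386 0.0667] yaw -1.542 w 0.133 gf 58.2 F [ 3.1 -5.4  3.7] q [-0.89  0.55  0.86  2.21 -0.68  0.67 -1.08]
[-0.97050615 -0.71677057  1.46943122]
```

Request:
arm_command([
  [[8,0,0,0,0.5],[30,0,0,0,0],[45,0,0,0,0],[45,0,0,0.3,0],[45,0,0,0.6,0],[45,0,0,0.6,0.5],[45,0.2,0,0.3,0],[45,0,0,0,0],[45,0,0,0,0],[45,0,0,0,0]],
])

```text
t: 10.2
eef_pos: [0.4798, 0.0391, 0.1733]
tool_rot: [0.0, 0.999, 0.052, -0.001]
contact_force: [0.1, -0.5, -0.4]
gripper_width: 0.526
grasp_force: 0.0
```

```bash
python3 - <<'E'
from h import *
o=st();im,p=snap("wrist");np.save("w3.npy",im);np.save("w3p.npy",p,allow_pickle=True);save("w3",im,1.5)
E
```

```text
t 10.2 p [0.4798 0.0391 0.1733] yaw -1.468 w 0.526 gf 0.0 F [ 0.1 -0.5 -0.4] q [-1.07  0.39  1.07  2.11 -0.44  0.89 -1.2 ]
```

View pics/w3.png

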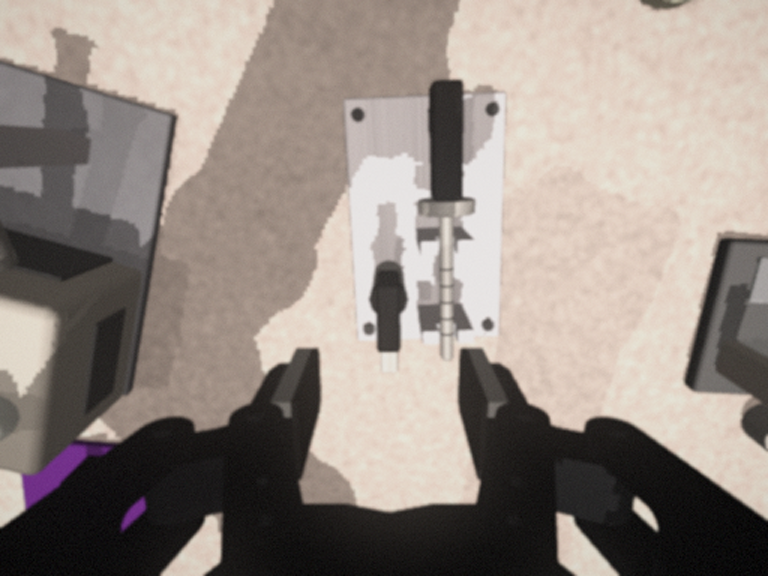

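```bash
python3 - <<'E'
from h import *
p=np.load("w3p.npy",allow_pickle=True).item();im=np.load("w3.npy");g=im.max(2).astype(int)
print(np.array(p["extrinsics"]).round(3).tolist())
E_=[]
for v in (60,75,90,105,120,128):  # handle rows
    r=g[v,270:325];i=np.where(r<90)[0];E_.append((270+(i[0]+i[-1])/2,v,i[-1]-i[0]+1))
print(E_)
for u,v,w in E_: print(onz(p,(u,v),.061).round(4))
for v in(152,170,190,205,215,230): print(v,g[v,285:312])
E
```

```text
[[0.104, -0.956, -0.275, 0.548], [-0.995, -0.1, -0.03, 0.046], [0.002, 0.277, -0.961, 0.315], [0.0, 0.0, 0.0, 1.0]]
[(np.float64(296.5), 60, np.int64(22)), (np.float64(296.5), 75, np.int64(22)), (np.float64(297.0), 90, np.int64(21)), (np.float64(297.0), 105, np.int64(21)), (np.float64(297.0), 120, np.int64(19)), (np.float64(297.5), 128, np.int64(20))]
[0.5796 0.0211 0.061 ]
[0.5692 0.0196 0.061 ]
[0.5585 0.0178 0.061 ]
[0.5475 0.0162 0.061 ]
[0.5362 0.0147 0.061 ]
[0.53   0.0134 0.061 ]
152 [121 120 121 118 119 117 118 126 142 171 198 219 226 223 203 186 158 125
 107 105 103 102 114 145 191 219 230]
170 [231 230 230 229 221 208 185 161 141 157 177 203 217 215 195 184 182 205
 226 231 230 233 231 231 232 231 231]
190 [163 166 176 192 193 186 176 158 129 124 140 158 173 173 160 144 131 139
 156 162 167 169 175 199 225 232 231]
205 [ 99  99 102 100 101 100 104 102 123 157 188 210 225 221 209 183 154 121
 107  98 100 102 112 151 198 227 233]
215 [ 99 100  98 102 104 112 125 136 137 156 185 208 221 222 209 189 172 152
 131 110 102 103 101 104  99 100 104]
230 [230 230 231 230 230 230 229 216 186 166 181 204 222 223 208 190 189 207
 225 230 229 230 230 225 225 221 225]
```

Request:
arm_command([
  [[45,0.42,-0.12,0,0.22],[45,0.42,-0.12,0,0.22],[45,0.418,-0.125,-0.1,0.2],[45,0,0,-0.4,0],[45,0,0,-0.5,0],[45,0,0,-0.5,0],[45,0,0,-0.5,0],[45,0,0,-0.25,0],[45,0,0,-0.12,0],[45,0,0,0,0]],
])

```text
t: 11.5
eef_pos: [0.5566, 0.0171, 0.0322]
tool_rot: [0.0, 0.997, 0.077, 0.0]
contact_force: [-0.1, -0.7, 0.6]
gripper_width: 0.526
grasp_force: 0.0
```

```bash
python3 - <<'E'
from h import *
o=st();im,p=snap("wrist");np.save("w4.npy",im);save("w4",im,1.5)
E
```

```text
t 11.5 p [0.5566 0.0171 0.0322] yaw -1.416 w 0.526 gf 0.0 F [-0.1 -0.7  0.6] q [-0.69  0.7   0.75  2.02 -0.73  0.71 -0.9 ]
```

View pics/w4.png

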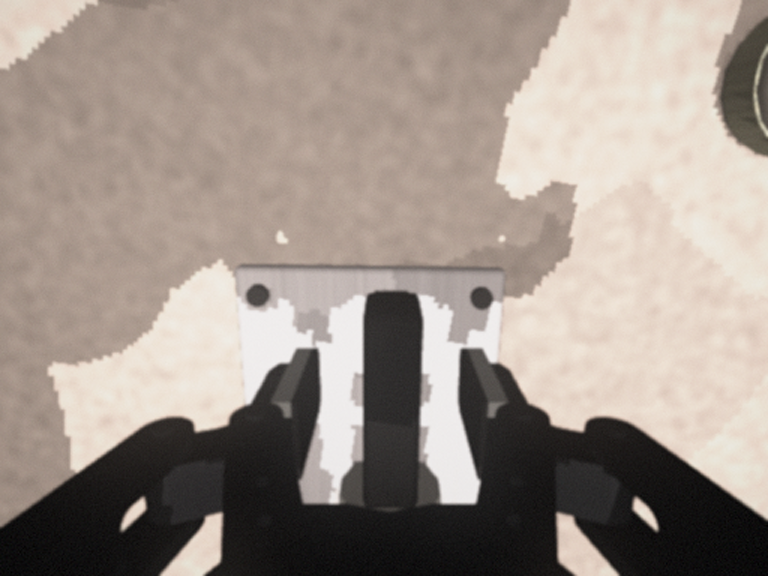

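Request:
arm_command([
  [[45,-0.05,-0.005,0,0],[45,0,0,0,0],[30,0,0,0,0],[18,0,0,0,0],[12,0,0,0,0],[10,0,0,0,0],[10,0,0,0,0],[10,0,0,0,0],[10,0,0,0,0],[10,0,0,0,0]],
], newtons=30)

```text
t: 12.8
eef_pos: [0.5536, 0.017, 0.0323]
tool_rot: [-0.0, 0.997, 0.077, 0.0]
contact_force: [-0.7, 0.8, 5.5]
gripper_width: 0.182
grasp_force: 31.0
```

```bash
python3 - <<'E'
from h import *
o=st();print(o["torque"])
E
```

```text
t 12.8 p [0.5536 0.017  0.0323] yaw -1.416 w 0.182 gf 31.0 F [-0.7  0.8  5.5] q [-0.7   0.69  0.75  2.03 -0.73  0.71 -0.9 ]
[ 0.01059515  0.16833259 -0.01093013]
```

Request:
arm_command([
  [[10,0,0,0.2,0],[10,0,0,0.5,0],[10,0,0,0.7,0],[10,0,0,0.7,-0.5],[10,-0.2,0.5,0.7,-0.6],[10,-0.24,0.6,0.5,-0.7],[10,-0.24,0.6,0.4,-0.8],[10,-0.24,0.6,0.26,-0.8],[10,-0.24,0.65,0,-0.65],[10,-0.24,0.7,0,0]],
])

```text
t: 14.05
eef_pos: [0.4687, 0.2369, 0.2702]
tool_rot: [-0.0, 0.996, -0.085, -0.0]
contact_force: [-0.7, 0.9, -1.3]
gripper_width: 0.182
grasp_force: 30.2
```

```bash
python3 - <<'E'
from h import *
o=st();a,pa=snap("wrist");b,pb=snap("top");c,pc=snap("scene");np.save("w5.npy",np.array([dict(a=a,pa=pa,b=b,pb=pb,c=c,pc=pc)],dtype=object),allow_pickle=True)
X=[.555,.2357,.115]
W=np.zeros((600,800,3),np.uint8)
def cr(im,p,X,h,s):
    u,v=proj(p,X).astype(int);x0,y0=max(0,u-h),max(0,v-h);q=im[y0:y0+2*h,x0:x0+2*h,::-1];print((x0,y0),(u,v));return cv2.resize(q,None,fx=s,fy=s,interpolation=cv2.INTER_CUBIC)
i=cr(a,pa,X,33,6);W[:i.shape[0],:i.shape[1]]=i
i=cr(b,pb,X,33,6);W[:i.shape[0],400:400+i.shape[1]]=i[:,:400]
i=cr(c,pc,X,25,4);W[400:400+i.shape[0],:i.shape[1]]=i
g=get_obs()["eef_pos"]; print(g)
i=cr(c,pc,[g[0]-.05,g[1],g[2]+.0],50,2);W[400:400+i.shape[0],220:220+i.shape[1]]=i
i=cr(b,pb,[g[0]-.05,g[1],g[2]+.0],50,2);W[400:400+i.shape[0],440:440+i.shape[1]]=i
cv2.imwrite("pics/c5.png",W)
E
```

```text
t 14.05 p [0.4687 0.2369 0.2702] yaw -1.742 w 0.182 gf 30.2 F [-0.7  0.9 -1.3] q [-1.56  0.41  1.28  1.92 -0.44  1.14 -1.85]
(np.int64(210), np.int64(48)) (np.int64(243), np.int64(81))
(np.int64(141), np.int64(123)) (np.int64(174), np.int64(156))
(np.int64(299), np.int64(223)) (np.int64(324), np.int64(248))
[0.46830049 0.23841068 0.26954911]
(np.int64(305), np.int64(124)) (np.int64(355), np.int64(174))
(np.int64(106), np.int64(154)) (np.int64(156), np.int64(204))
```

View pics/c5.png

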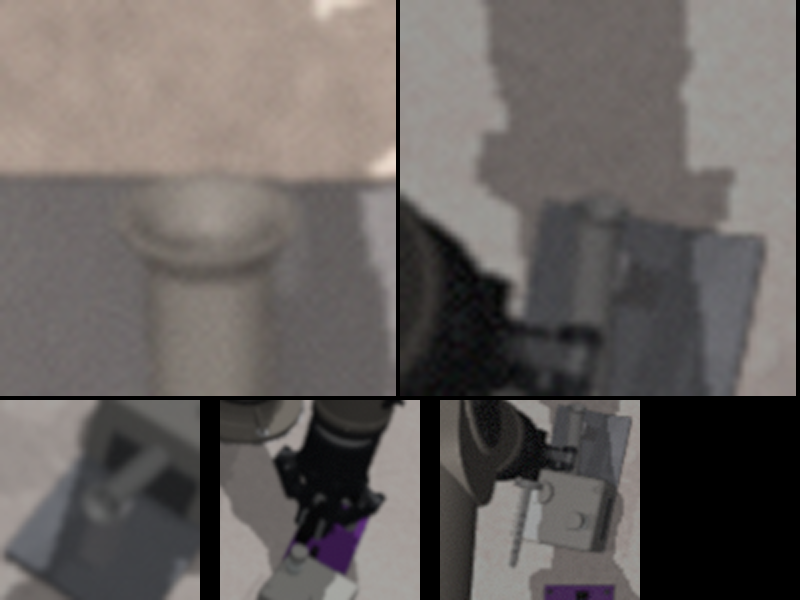

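```bash
python3 - <<'E'
from h import *
d=np.load("w5.npy",allow_pickle=True)[0]
U=dict(a=(210+210/6-.4,48+217/6-.4),b=(141+203/6-.4,123+209/6-.4),c=(299+105/4-.4,223+105/4-.4))
for k in"abc": print(k,onz(d["p"+k],U[k],.115).round(4))
for k,l in("ab","ac","bc"): 
    X,e=tri(d["p"+k],U[k],d["p"+l],U[l]);print(k,l,X.round(4),round(e,4))
E
```

```text
a [0.5527 0.2352 0.115 ]
b [0.5536 0.2346 0.115 ]
c [0.5552 0.238  0.115 ]
a b [0.5532 0.2349 0.1147] 0.0011
a c [0.5528 0.2366 0.1107] 0.0024
b c [0.5537 0.2366 0.1117] 0.0026
```

```bash
python3 - <<'E'
from h import *
d=np.load("w5.npy",allow_pickle=True)[0];b,pb=d["b"],d["pb"]
i=b[170:245,128:170];W=cv2.resize(i[:,:,::-1],None,fx=8,fy=8,interpolation=cv2.INTER_CUBIC);cv2.imwrite("pics/c6.png",W)
g=i.max(2).astype(int)
for v in range(196,242,3): print(v,g[v-170])
h=np.array([.9856,-.1692]);T=np.array([.4685,.2375])
for L in(.03,.118,.123,.128): print(L,proj(pb,[*(T-L*h),.288]).round(1))
E
```

```text
196 [ 38  40  41  35  46  95 135 156 157 153 156 152 154 154 137 112  97  93
  93  98 101 102  95  92  88  84  76  72  70  87 103 103  92  88 103 110
 111 113 114 111 112 112]
199 [ 37  44  39  34  71 126 150 154 153 153 153 151 152 153 151 151 155 151
 138 122 105  95  89 103 129 140 127 103  95 103 113 116 107  90  85 102
 113 111 114 112 112 114]
202 [ 41  37  36  60 115 146 152 150 153 153 151 151 151 153 152 150 151 140
 125 112  98  92  97 132 154 156 136 120 111 110 116 114  95  83  95 111
 113 114 115 115 114 111]
205 [ 41  56  95 131 149 154 153 150 152 150 150 152 153 152 151 152 143 134
 121 102  92  87 116 147 148 141 140 127 107  95  90  91 102 111 113 113
 113 114 114 115 113 113]
208 [152 152 153 153 152 151 153 151 152 151 153 151 151 150 156 151 141 127
 112 100  95 107 135 153 157 155 154 153 138 118 114 113 113 112 114 112
 112 114 112 112 115 113]
211 [150 151 154 151 152 150 151 154 151 153 152 152 153 155 149 138 132 114
  89  77  83 123 152 155 155 153 152 152 139 117 113 110 113 110 113 110
 116 115 113 113 112 113]
214 [151 153 153 153 151 149 151 149 152 153
[... 1094 characters left out ...]
152 152 151 151 152 154 152 152 151 151 151 153 153 151 147 133 111
 107 106 103 110 110 109]
235 [154 150 152 151 152 155 152 152 152 153 153 148 131 106  89  90 119 148
 152 155 151 152 151 152 154 154 151 154 152 153 152 152 151 137 113 110
 112 109 106 111 111 108]
238 [152 151 153 151 150 151 151 151 152 151 154 153 150 146 141 143 152 153
 153 151 153 154 153 152 152 152 148 139 127 124 125 125 124 119 108 107
 107 110 111 109 109 109]
241 [151 154 153 151 154 152 152 152 153 153 151 151 151 151 152 153 153 152
 153 154 152 152 149 138 120 112 107 107 108 106 107 107 109 106 110 108
 103 107 108 107 110 108]
0.03 [152.8 194.5]
0.118 [144.9 233.3]
0.123 [144.5 235.5]
0.128 [144.  237.8]
```

Request:
arm_command([
  [[10,0.5,-0.07,0,0],[10,0.55,-0.07,0,0],[10,0.55,-0.07,0,0],[10,0.55,-0.07,0,0],[10,0.55,-0.07,-0.1,0],[10,0.55,-0.07,-0.2,0],[10,0.46,-0.04,-0.3,0],[10,0,0,-0.5,0],[10,0,0,-0.5,0],[10,0,0,-0.3,0]],
])

```text
t: 15.45
eef_pos: [0.6917, 0.2067, 0.1544]
tool_rot: [0.001, 0.996, -0.086, -0.001]
contact_force: [0.1, 0.9, -0.4]
gripper_width: 0.184
grasp_force: 30.3
```

Request:
arm_command([
  [[10,0,0,-0.3,0],[10,0,0,-0.3,0],[10,0,0,-0.3,0],[10,0,0,-0.11,0],[10,0,0,0,0],[10,0,0,0,0],[10,0,0,0,0],[10,0,0,0,0],[10,0,0,0,0],[10,0,0,0,0]],
])

```text
t: 16.7
eef_pos: [0.6921, 0.2084, 0.0952]
tool_rot: [-0.0, 0.996, -0.085, 0.0]
contact_force: [-0.4, 0.6, -0.6]
gripper_width: 0.182
grasp_force: 30.3
```

```bash
python3 - <<'E'
from h import *
o=st();b,pb=snap("top");c,pc=snap("scene");a,pa=snap("wrist");np.save("w7.npy",np.array([dict(b=b,pb=pb,c=c,pc=pc)],dtype=object),allow_pickle=True)
W=np.zeros((600,800,3),np.uint8)
def cr(im,p,X,h,s):
    u,v=proj(p,X).astype(int);x0,y0=max(0,u-h),max(0,v-h);q=im[y0:y0+2*h,x0:x0+2*h,::-1];print((x0,y0));return cv2.resize(q,None,fx=s,fy=s,interpolation=cv2.INTER_CUBIC)
X=[.59,.225,.115]
i=cr(b,pb,X,40,5);W[:400,:400]=i
i=cr(c,pc,X,40,5);W[:400,400:]=i
cv2.imwrite("pics/c7.png",W)
E
```

```text
t 16.7 p [0.6921 0.2084 0.0952] yaw -1.74 w 0.182 gf 30.3 F [-0.4  0.6 -0.6] q [-0.91  0.88  0.89  1.57 -0.75  1.06 -1.56]
(np.int64(138), np.int64(104))
(np.int64(275), np.int64(217))
```

View pics/c7.png

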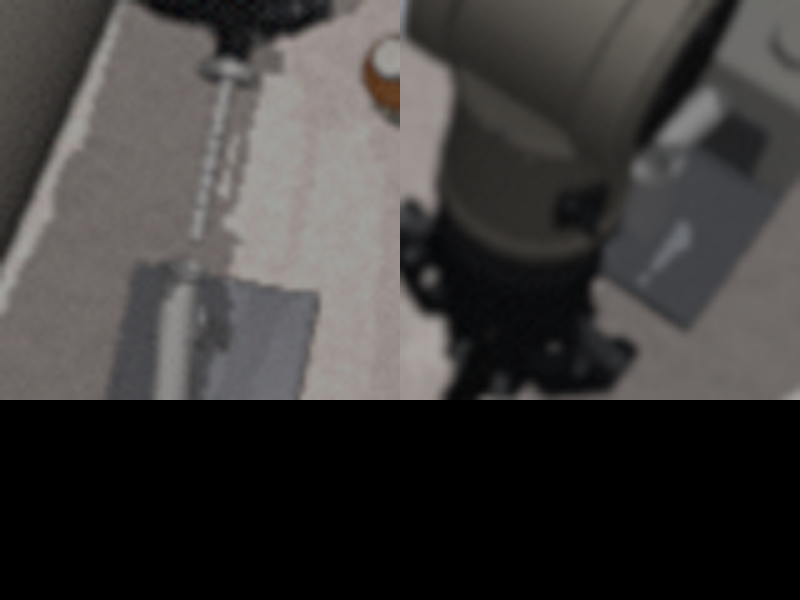

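```bash
python3 - <<'E'
from h import *
d=np.load("w7.npy",allow_pickle=True)[0];p=d["pb"];g=d["b"].max(2).astype(int)
for v in(122,130,138,146,150,152,154,156,158,160,165,170,175,180): print(v,g[v,160:192])
f=lambda u,v,z:onz(p,(u/5+138-.4,v/5+104-.4),z).round(4)
print("tip",f(196,238,.113),"collar",f(228,72,.113),"mouth",f(184,271,.115))
for z in(.06,.07,.08,.075): print(z,f(172,395,z))
print(onz(p,(218,119),.085))
E
```

```text
122 [114 112 114 115 113 115 110 110 110 107 110 113 111 111 110 113 111 113
 116 113 110 118 137 129 106 104 108 108 108 117 137 155]
130 [115 114 113 113 115 114 113 112 113 113 115 115 114 116 114 114 114 113
 113 115 125 131 112 104 115 121 116 129 152 160 160 157]
138 [112 116 112 111 113 113 111 114 112 113 110 113 115 111 112 114 113 109
 113 125 107  97 121 137 119 113 127 154 160 158 158 157]
146 [111 114 110 112 112 109 110 112 112 111 109 108 113 113 112 112 119 137
 132 111 108 114 114 124 138 154 161 157 158 158 158 156]
150 [110 113 110 109 112 110 112 110 111 109 112 111 111 110 109 115 128 140
 117 104 110 113 115 124 133 150 160 157 159 156 157 156]
152 [111 113 110 111 111 112 112 112 108 109 106 107 110 115 113 110 101 105
 103 109 111 111 111 113 114 124 138 154 157 158 156 157]
154 [109 113 116 113 112 113 117 117 114 114 113 112 109 109 108 107 111 114
 112 111 111 109 110 113 128 155 161 159 160 159 160 158]
156 [111 111 110 111 105  95  92  97 105  96  87  83  88  91  98 110 121 116
 108 111 111 111 109 110 134 155 158 159 158 158 157 157]
158 [110 111 108 103
[... 323 characters left out ...]
 90
  94  77  74  79  75  80  91 108 110 104 104 102  99 104]
170 [109  99  84  77  76  75  78  76  79  93 120 137 143 138 131 117 100  87
  77  67  65  66  66  74  87 104 105 104 103 105 104 103]
175 [ 98  80  79  74  76  79  78  76  79  99 129 142 140 139 123 103  82  77
  80  79  88 107 109 107 106 108 107 107 103 104 106 111]
180 [ 79  74  79  78  76  78  76  75  87 111 132 141 139 133 118  92  71  73
  76  92 109 113 106 105 105 105 105 106 111 114 113 112]
tip [0.5709 0.229  0.113 ] collar [0.6619 0.2135 0.113 ] mouth [0.5526 0.2347 0.115 ]
0.06 [0.492  0.2521 0.06  ]
0.07 [0.4909 0.2499 0.07  ]
0.08 [0.4897 0.2476 0.08  ]
0.075 [0.4903 0.2487 0.075 ]
[0.6664355  0.12270189 0.085     ]
```

```bash
python3 - <<'E'
from h import *
def dirn(p,a,b,z):
    A=onz(p,np.array(a)/1.5-.2,z);B=onz(p,np.array(b)/1.5-.2,z);v=A-B;return round(np.arctan2(v[1],v[0]),4),round(np.linalg.norm(v),4)
p1=np.load("w1p.npy",allow_pickle=True).item();p3=np.load("w3p.npy",allow_pickle=True).item()
print(dirn(p1,(540,118),(415,70),.006),dirn(p3,(175,117),(131,390),.006))
im=np.load("w3.npy");g=im.max(2).astype(float)
# sub-pixel: strongest gradient for plate right edge, w3
P=[]
for v in range(85,250,4):
    u0=175/1.5-(v-78)*(44/273); s=slice(int(u0)-8,int(u0)+9); d=np.diff(cv2.GaussianBlur(g,(3,3),0)[v,s]); P.append((int(u0)-8+np.argmax(d)+.5,v))
W=np.array([onz(p3,q,.006)[:2] for q in P]);
f=np.polyfit(W[:,0],W[:,1],1);r=W[:,1]-np.polyval(f,W[:,0]);k=abs(r)<.0015;f=np.polyfit(W[k,0],W[k,1],1);print("yaw",np.arctan(f[0]),k.sum(),len(k))
# box top in top0
b=np.load("top0.npy");pb=cams.camera_params("top");gb=b.max(2)
print(gb[195:230:4,140:200:4])
m=((gb>120)).astype(np.uint8);m[:183]=0;m[232:]=0;m[:,:140]=0;m[:,196:]=0
c=max(cv2.findContours(m,0,cv2.CHAIN_APPROX_NONE)[0],key=cv2.contourArea);print(cv2.minAreaRect(c))
E
```

```text
(np.float64(-0.1719), np.float64(0.1008)) (np.float64(-0.183), np.float64(0.1945))
yaw -0.18538531635760586 42 42
[[141 139 133 138 140  97 144 145 144 143 144 144  78  64 129]
 [141 142 142 142 142 136 145 144 144 144 144 143  65  53 137]
 [141 141 141 145 146 108 145 141 146 145 145 142  57  44 135]
 [140 129 143 140 145 142 143 141 118 106 138 139  59  89 137]
 [139 126 142 144 144 141 145 140 143  91 134 117  58 119 137]
 [110 135 143 142 146 143 145 141 144 128 123  79  38 132 138]
 [ 99 144 144 141 144 141 146 144 139 132 145  60  41 135 138]
 [ 99 106 123 137 144 144 147 146 145 146 143  55  58 138 135]
 [103 101 104 101  99  99 101 121 137 144 129  55  64 127 137]]
((160.5576934814453, 204.71153259277344), (48.832916259765625, 40.79215621948242), 11.309932708740234)
```

Request:
arm_command([
  [[10,0,0.01,-0.01,-0.19],[10,0,0,0,0],[10,-0.08,0.015,0,0],[10,-0.08,0.015,0,0],[10,-0.08,0.015,0,0],[10,-0.08,0.015,0,0],[10,-0.06,0.011,0,0],[10,-0.06,0.011,0,0],[10,0,0,0,0],[10,0,0,0,0]],
])

```text
t: 18.1
eef_pos: [0.6658, 0.2138, 0.0946]
tool_rot: [0.0, 0.996, -0.092, 0.0]
contact_force: [0.1, 0.2, -0.3]
gripper_width: 0.183
grasp_force: 30.3
```

```bash
python3 - <<'E'
from h import *
o=st();print(o["torque"])
E
```

```text
t 18.1 p [0.6658 0.2138 0.0946] yaw -1.755 w 0.183 gf 30.3 F [ 0.1  0.2 -0.3] q [-0.95  0.85  0.9   1.64 -0.75  1.03 -1.57]
[ 0.02403836 -0.0573267  -0.05433442]
```

Request:
arm_command([
  [[10,-0.03,0.006,0,0],[10,-0.03,0.006,0,0],[10,-0.03,0.006,0,0],[10,0,0,0,0],[10,0,0,0,0],[10,0,0,0,0],[10,0,0,0,0],[10,0,0,0,0],[10,0,0,0,0],[10,0,0,0,0]],
])

```text
t: 19.35
eef_pos: [0.6611, 0.2149, 0.0948]
tool_rot: [-0.0, 0.996, -0.092, 0.001]
contact_force: [4.8, -0.2, -2.7]
gripper_width: 0.181
grasp_force: 30.0
```

```bash
python3 - <<'E'
from h import *
o=st();print(o["torque"])
E
```

```text
t 19.35 p [0.6611 0.2149 0.0948] yaw -1.756 w 0.181 gf 30.0 F [ 4.8 -0.2 -2.7] q [-0.96  0.84  0.9   1.65 -0.75  1.03 -1.57]
[-0.03616206 -1.37228363 -0.07940853]
```

Request:
arm_command([
  [[10,-0.004,0,0.091,0],[10,-0.004,0,0.091,0],[10,-0.011,0.002,0.09,0],[10,-0.011,0.002,0.09,0],[10,-0.02,0.004,0.088,0],[10,-0.02,0.004,0.088,0],[10,0,0,0,0],[10,0,0,0,0],[10,0,0,0,0],[10,0,0,0,0]],
])

```text
t: 20.6
eef_pos: [0.6559, 0.2156, 0.1266]
tool_rot: [0.0, 0.996, -0.092, -0.0]
contact_force: [0.5, 0.5, -0.7]
gripper_width: 0.187
grasp_force: 30.0
```

```bash
cat >> h.py <<'E'
def rodline(im,p,g,h,z0,lo=.02,hi=.13):
    """edge-based? bright shaft: peak of intensity across predicted shaft line in a view"""
E
python3 - <<'E'
from h import *
o=st();print(o["torque"])
b,pb=snap("top");c,pc=snap("scene");np.save("w8.npy",np.array([dict(b=b,pb=pb,c=c,pc=pc)],dtype=object),allow_pickle=True)
g=b.max(2).astype(int)
for v in range(108,160,3): print(v,g[v,164:194])
E
```

```text
t 20.6 p [0.6559 0.2156 0.1266] yaw -1.755 w 0.187 gf 30.0 F [ 0.5  0.5 -0.7] q [-0.98  0.8   0.93  1.65 -0.72  1.07 -1.59]
[ 0.20961659 -0.03154357 -0.07483125]
108 [ 48  42  44  42  41  50  50  54  56  50  42  36  36  32  30  32  25  15
  22  14  19  22  22  33  32  52  78 105 105  95]
111 [51 54 54 47 47 39 43 28 27 28 31 33 36 23 15 23 21 23 21 19 16 18 26 41
 58 62 66 66 65 63]
114 [28 25 25 21 26 18 20 20 22 15 25 23 25 17 25 27 22 24 22 16 25 25 26 23
 30 28 37 41 49 51]
117 [24 15  6  7 19 18 24 20 14 16 22 22 24 30 28 18 18 16 24 23 26 32 33 31
 36 36 43 57 59 41]
120 [111 109 102  96  89  82  81  85  84  89  82  57  30  13  18  20  21  24
  33  37  25  26  25  25  28  34  31  33  50  66]
123 [113 115 112 109 108 106 109 111 112 111 112  96  54  25  17  16  17  20
  29  54  79  87  92 101 109 103 117 141 154 154]
126 [106 109 111 110 111 112 113 109 101  89  78  71  46  35  35  36  40  27
  46  84 111 113 114 114 120 114 117 129 150 155]
129 [111 110 112 113 111 114 111 112 109  97  94  97  99 101 120 142 140 124
 113  95  84  99 111 127 152 156 153 152 149 151]
132 [112 114
[... 557 characters left out ...]
 99 106 112 112
 109 110 126 152 156 156 157 154 156 155 159 157]
147 [108 108 109 112 113 113 113 112 109 109 113 131 142 115  98 108 106 110
 111 126 154 157 157 155 153 155 154 157 156 154]
150 [108 112 109 110 108 105 109 112 110 105 115 133 125  99 107 108 111 113
 109 115 131 149 158 158 155 156 155 155 155 155]
153 [110 109 113 109 109 109 107 109 109 106 111 126 108  99 108 113 107 109
 108 114 128 146 152 153 153 158 153 153 156 156]
156 [103  90  89  98 105  94  83  82  84 103 124 120 103 104 106 108 111 109
 106 109 128 151 156 154 155 155 156 153 155 154]
159 [ 85  75  80  76  74  73  67  70  86 105 108 101  98  90  78  78  82  81
  92  99 117 128 144 149 149 152 158 160 157 151]
```

```bash
python3 - <<'E'
from h import *
d=np.load("w8.npy",allow_pickle=True)[0];p=d["pb"];h=np.array([.983,-.184]);T=np.array([.6559,.2156])
for th in(0,15,20):
    t=np.radians(th)
    for L in(.05,.07,.09,.1,.11,.125): X=[*(T-L*np.cos(t)*h),.1443-L*np.sin(t)];print(th,L,proj(p,X).round(1),end=" ")
    print()
c=d["c"].max(2).astype(int);print(proj(d["pc"],[.5533,.2352,.115]))
E
```

```text
0 0.05 [176.1 135.5] 0 0.07 [174.6 142.9] 0 0.09 [173.  150.3] 0 0.1 [172.2 154. ] 0 0.11 [171.4 157.7] 0 0.125 [170.2 163.3] 
15 0.05 [177.3 135.9] 15 0.07 [176.3 143.4] 15 0.09 [175.2 150.8] 15 0.1 [174.7 154.5] 15 0.11 [174.1 158.2] 15 0.125 [173.3 163.7] 
20 0.05 [177.8 135.8] 20 0.07 [176.9 143.2] 20 0.09 [176.  150.5] 20 0.1 [175.5 154.1] 20 0.11 [175.1 157.7] 20 0.125 [174.5 163.1] 
[324.09287219 247.83990135]
```

Request:
arm_command([
  [[10,-0.026,0.005,0.087,0],[10,-0.029,0.005,0.086,0],[10,-0.032,0.006,0.085,0],[10,-0.036,0.007,0.083,0],[10,-0.039,0.007,0.082,0],[10,-0.042,0.008,0.08,0],[10,0,0,0,0],[10,0,0,0,0],[10,0,0,0,0],[10,0,0,0,0]],
])

```text
t: 21.95
eef_pos: [0.644, 0.2178, 0.1571]
tool_rot: [0.0, 0.996, -0.092, 0.0]
contact_force: [0.1, 0.3, -1.0]
gripper_width: 0.186
grasp_force: 30.8
```

```bash
python3 - <<'E'
from h import *
o=st();print(o["torque"])
M=np.array([.5533,.2352,.115]);a=np.array([.983*.866,-.184*.866,.5]);G=o["eef_pos"]+[0,0,.0177];d=G-M;s=d@a;print("along",s,"perp",d-s*a)
E
```

```text
t 21.95 p [0.644  0.2178 0.1571] yaw -1.756 w 0.186 gf 30.8 F [ 0.1  0.3 -1. ] q [-1.02  0.76  0.97  1.65 -0.69  1.1  -1.61]
[ 0.22509801 -0.21345943 -0.09164778]
along 0.10988667330083907 perp [-0.00281621  0.00013357  0.00482309]
```

Request:
arm_command([
  [[10,-0.028,0.005,-0.035,0],[10,-0.028,0.005,-0.035,0],[10,-0.028,0.005,-0.035,0],[10,-0.028,0.005,-0.035,0],[10,-0.057,0.011,-0.033,0],[10,-0.057,0.011,-0.033,0],[10,-0.057,0.011,-0.033,0],[10,0,0,0,0],[10,0,0,0,0],[10,0,0,0,0]],
])

```text
t: 23.2
eef_pos: [0.6269, 0.2212, 0.1426]
tool_rot: [0.0, 0.996, -0.092, -0.0]
contact_force: [-0.1, 0.1, -0.4]
gripper_width: 0.181
grasp_force: 30.8
```

```bash
cat >> h.py <<'E'
def tube():
    o=st();print("tq",o["torque"].round(2))
    M=np.array([.5533,.2352,.115]);a=np.array([.983*.866,-.184*.866,.5]);G=o["eef_pos"]+[0,0,.0177];d=G-M;s=d@a
    n=np.array([-.983*.5,.184*.5,.866]);F=np.array(o["contact_force"]);print("along",s.round(4),"n",(d@n).round(4),"lat",(d@np.cross(n,a)).round(4),"Fa",(F@a).round(1),"Fn",(F@n).round(1))
E
python3 -c "from h import *;tube()"
```

```text
t 23.2 p [0.6269 0.2212 0.1426] yaw -1.755 w 0.181 gf 30.8 F [-0.1  0.1 -0.4] q [-1.05  0.76  0.96  1.7  -0.7   1.06 -1.61]
tq [ 0.17  0.12 -0.03]
along 0.0875 n 0.0018 lat -0.0003 Fa -0.3 Fn -0.3
```

Request:
arm_command([
  [[10,-0.071,0.013,-0.042,0],[10,-0.071,0.013,-0.042,0],[10,-0.071,0.013,-0.042,0],[10,-0.071,0.013,-0.042,0],[10,-0.071,0.014,-0.042,0],[10,-0.071,0.014,-0.042,0],[10,-0.071,0.013,-0.042,0],[10,-0.071,0.013,-0.042,0],[10,0,0,0,0],[10,0,0,0,0]],
])

```text
t: 24.45
eef_pos: [0.5925, 0.2276, 0.1223]
tool_rot: [0.0, 0.996, -0.092, -0.0]
contact_force: [-0.8, 0.9, -0.7]
gripper_width: 0.18
grasp_force: 30.8
```

```bash
python3 -c "from h import *;tube()"
```

```text
t 24.45 p [0.5925 0.2276 0.1223] yaw -1.755 w 0.18 gf 30.8 F [-0.8  0.9 -0.7] q [-1.1   0.74  0.96  1.79 -0.71  1.   -1.61]
tq [ 0.23  0.25 -0.01]
along 0.0471 n 0.0017 lat -0.0003 Fa -1.2 Fn -0.1
```

Request:
arm_command([
  [[10,-0.036,0.007,-0.021,0],[10,-0.036,0.007,-0.021,0],[10,-0.028,0.005,-0.017,0],[10,-0.028,0.005,-0.017,0],[10,-0.014,0.003,-0.008,0],[10,-0.014,0.003,-0.008,0],[10,0,0,0,0],[10,0,0,0,0],[10,0,0,0,0],[10,0,0,0,0]],
])

```text
t: 25.7
eef_pos: [0.5833, 0.2293, 0.1169]
tool_rot: [0.0, 0.996, -0.092, -0.0]
contact_force: [-0.8, 1.3, 0.1]
gripper_width: 0.178
grasp_force: 30.9
```

```bash
python3 -c "from h import *;tube()"
```

```text
t 25.7 p [0.5833 0.2293 0.1169] yaw -1.755 w 0.178 gf 30.9 F [-0.8  1.3  0.1] q [-1.11  0.73  0.95  1.82 -0.72  0.98 -1.61]
tq [ 0.29  0.12 -0.13]
along 0.0362 n 0.0017 lat -0.0002 Fa -0.9 Fn 0.6
```

Request:
arm_command([
  [[10,-0.014,0.003,-0.008,0],[10,-0.014,0.003,-0.008,0],[10,-0.014,0.003,-0.008,0],[10,-0.014,0.003,-0.008,0],[10,0,0,0,0],[10,0,0,0,0],[10,0,0,0,0],[10,0,0,0,0],[10,0,0,0,0],[10,0,0,0,0]],
])

```text
t: 26.95
eef_pos: [0.5816, 0.2297, 0.1159]
tool_rot: [-0.0, 0.996, -0.092, 0.002]
contact_force: [5.1, -1.2, 3.5]
gripper_width: 0.178
grasp_force: 31.4
```

```bash
python3 -c "from h import *;tube()"
```

```text
t 26.95 p [0.5816 0.2297 0.1159] yaw -1.756 w 0.178 gf 31.4 F [ 5.1 -1.2  3.5] q [-1.12  0.73  0.95  1.82 -0.72  0.97 -1.61]
tq [-0.02 -0.91 -0.09]
along 0.0342 n 0.0017 lat -0.0002 Fa 6.3 Fn 0.5
```

Request:
arm_command([
  [[10,-0.014,0.003,-0.008,0],[10,-0.014,0.003,-0.008,0],[10,-0.014,0.003,-0.008,0],[10,0,0,0,0],[10,0,0,0,0],[10,0,0,0,0],[10,0,0,0,0],[10,0,0,0,0],[10,0,0,0,0],[10,0,0,0,0]],
])

```text
t: 28.2
eef_pos: [0.5816, 0.2297, 0.1159]
tool_rot: [-0.0, 0.996, -0.093, 0.004]
contact_force: [9.1, -1.6, 7.1]
gripper_width: 0.183
grasp_force: 31.9
```

```bash
python3 - <<'E'
from h import *
tube();b,pb=snap("top");g=b.max(2).astype(int)
im,p=snap("wrist");np.save("w9.npy",np.array([dict(a=im,pa=p,b=b,pb=pb)],dtype=object),allow_pickle=True)
E
```

```text
t 28.2 p [0.5816 0.2297 0.1159] yaw -1.757 w 0.183 gf 31.9 F [ 9.1 -1.6  7.1] q [-1.12  0.73  0.96  1.83 -0.72  0.97 -1.61]
tq [-0.17 -1.62 -0.08]
along 0.0343 n 0.0017 lat -0.0002 Fa 11.5 Fn 1.5
```

Request:
arm_command([
  [[10,0.071,-0.013,0.042,0],[10,0.142,-0.027,0.083,0],[10,0.142,-0.027,0.083,0],[10,0.142,-0.027,0.083,0],[10,0.142,-0.027,0.083,0],[10,0.142,-0.027,0.083,0],[10,0.142,-0.026,0.083,0],[10,0.142,-0.026,0.083,0],[10,0,0,0,0],[10,0,0,0,0]],
])

```text
t: 29.55
eef_pos: [0.6414, 0.2186, 0.1509]
tool_rot: [0.0, 0.996, -0.092, -0.0]
contact_force: [-0.0, -0.1, 0.0]
gripper_width: 0.182
grasp_force: 30.8
```

```bash
python3 -c "from h import *;tube()"
```

```text
t 29.55 p [0.6414 0.2186 0.1509] yaw -1.755 w 0.182 gf 30.8 F [-0.  -0.1  0. ] q [-1.02  0.76  0.96  1.66 -0.69  1.09 -1.61]
tq [ 0.07 -0.02 -0.06]
along 0.1044 n 0.0016 lat -0.0001 Fa 0.0 Fn 0.0
```

Request:
arm_command([
  [[10,0.085,-0.016,0.05,0],[10,0.042,-0.008,-0.08,0],[10,0.039,-0.007,-0.082,0],[10,0.036,-0.007,-0.083,0],[10,0.032,-0.006,-0.085,0],[10,0.029,-0.005,-0.086,0],[10,0.026,-0.005,-0.087,0],[10,0.02,-0.004,-0.088,0],[10,0,0,0,0],[10,0,0,0,0]],
])

```text
t: 30.8
eef_pos: [0.6596, 0.215, 0.1182]
tool_rot: [0.0, 0.996, -0.092, -0.0]
contact_force: [0.6, -0.1, 1.6]
gripper_width: 0.18
grasp_force: 29.7
```

```bash
python3 -c "from h import *;tube()"
```

```text
t 30.8 p [0.6596 0.215  0.1182] yaw -1.755 w 0.18 gf 29.7 F [ 0.6 -0.1  1.6] q [-0.97  0.82  0.92  1.64 -0.73  1.06 -1.59]
tq [ 0.19 -0.04 -0.08]
along 0.1042 n -0.0361 lat -0.0003 Fa 1.3 Fn 1.1
```

Request:
arm_command([
  [[10,0.018,-0.003,-0.088,0],[10,0.012,-0.002,-0.09,0],[10,0.012,-0.002,-0.09,0],[10,0.01,-0.002,-0.09,0],[10,0.005,-0.001,-0.06,0],[10,0,0,0,0],[10,0,0,0,0],[10,0,0,0,0],[10,0,0,0,0],[10,0,0,0,0]],
])

```text
t: 32.05
eef_pos: [0.6632, 0.2145, 0.0934]
tool_rot: [0.0, 0.996, -0.092, -0.0]
contact_force: [0.6, 0.5, 1.0]
gripper_width: 0.181
grasp_force: 29.8
```

```bash
python3 -c "from h import *;tube()"
```

```text
t 32.05 p [0.6632 0.2145 0.0934] yaw -1.755 w 0.181 gf 29.8 F [0.6 0.5 1. ] q [-0.96  0.85  0.9   1.65 -0.75  1.03 -1.57]
tq [ 0.    0.04 -0.01]
along 0.0949 n -0.0593 lat -0.0002 Fa 1.0 Fn 0.6
```

Request:
arm_command([
  [[10,0.2,-0.037,0,0],[10,0.3,-0.056,0,0],[10,0.32,-0.06,0,0],[10,0,0,0.3,0],[10,0,0,0.6,0],[10,-0.1,-0.3,0.7,0.2],[10,-0.3,-0.5,0.7,0.25],[10,-0.4,-0.55,0.5,0.25],[10,-0.4,-0.57,0.14,0.25],[10,-0.4,-0.57,0,0.25]],
])

```text
t: 33.3
eef_pos: [0.6161, 0.0544, 0.2718]
tool_rot: [-0.001, 0.999, -0.044, 0.001]
contact_force: [-0.7, 0.2, -0.7]
gripper_width: 0.181
grasp_force: 29.6
```

Request:
arm_command([
  [[10,-0.4,-0.6,0,0.25],[10,-0.4,-0.6,0,0.25],[10,-0.4,-0.6,0,0.25],[10,-0.4,-0.6,0,0.25],[10,-0.4,-0.6,0,0.25],[10,-0.4,-0.6,0,0.25],[10,-0.4,-0.6,0,0.25],[10,-0.3,-0.57,0,0],[10,-0.2,-0.42,0,0],[10,0,0,0,0]],
])

```text
t: 34.55
eef_pos: [0.4169, -0.2576, 0.2705]
tool_rot: [-0.0, 1.0, 0.023, 0.001]
contact_force: [-0.4, 0.8, -0.4]
gripper_width: 0.187
grasp_force: 29.6
```

```bash
python3 - <<'E'
from h import *
st();a,pa=snap("wrist");b,pb=snap("top");c,pc=snap("scene");np.save("w10.npy",np.array([dict(a=a,pa=pa,b=b,pb=pb,c=c,pc=pc)],dtype=object),allow_pickle=True)
r=np.load("w5.npy",allow_pickle=True)[0]["a"]
for n,i in(("ref",r),("new",a)):
    g=i.max(2).astype(int);print(n);print("col260",g[170:345:5,260]);
    for v in range(190,210,2): print(v,g[v,236:288:3])
print("reader proj",proj(pa,[.438,-.227,.13]))
E
```

```text
t 34.55 p [ 0.4169 -0.2576  0.2705] yaw -1.525 w 0.187 gf 29.6 F [-0.4  0.8 -0.4] q [-0.59  0.24  1.21  1.99 -0.26  1.08 -0.79]
ref
col260 [ 89 115 169 174  34  36  31  36  36  36  35  35  36  30  31  32  28  27
  25  22  21  20  26  23  21  16  15  19  14  12  23  15  14  67  52]
190 [173 175 133  37  38  35  35  39  34  35  38  36  38  73 171 176 174 173]
192 [175 173  92  37  37  38  30  34  34  38  32  33  37  40 156 176 176 177]
194 [175 171  66  37  41  35  35  33  36  34  35  33  38  39 131 177 174 175]
196 [169 168  46  37  37  34  35  34  32  38  35  35  34  38 120 174 175 174]
198 [161 158  37  39  36  38  36  36  33  34  35  35  37  32  97 171 175 178]
200 [159 148  39  32  35  37  36  34  31  33  34  33  37  33  78 174 174 173]
202 [154 139  40  37  34  35  32  38  36  34  38  34  33  37  62 172 174 176]
204 [147 115  37  41  45  36  38  36  38  33  39  36  38  38  50 168 175 175]
206 [148  93  42  42  39  34  37  39  33  39  40  36  39  39  44 160 173 173]
208 [157  95  39  43  40  38  42  41  39  38  36  37  37  40  41 159 172 174]
new
col260 [169 145 241 168  58  56  5
[... 235 characters left out ...]
 58  52  52  55  58 195 241 239 241]
194 [241 237  66  56  58  59  57  56  54  56  56  54  58  55 177 242 240 241]
196 [241 223  56  54  56  56  55  53  55  56  53  53  58  55 136 240 241 240]
198 [240 206  56  57  52  56  56  52  52  54  56  54  56  58 113 241 241 241]
200 [240 178  57  59  55  53  53  56  59  55  56  54  55  54  84 239 241 240]
202 [240 155  60  61  62  56  59  58  55  61  58  56  55  54  68 237 240 239]
204 [241 155  60  58  59  56  58  56  59  59  58  56  56  59  72 236 240 241]
206 [241 158  56  58  59  56  56  59  57  55  55  54  59  57  69 235 240 239]
208 [241 157  53  62  58  57  56  57  54  56  51  55  53  57  72 237 238 233]
reader proj [226.0702235  153.82535004]
```

```bash
python3 - <<'E'
from h import *
r=np.load("w5.npy",allow_pickle=True)[0];n=np.load("w10.npy",allow_pickle=True)[0]
def edges(i):
    g=i.max(2).astype(float);out={}
    for u in(252,260,268):
        c=g[170:215,u];k=np.where(np.diff(c)<-25)[0];k=k[k>8]
        hi=c[k[0]-1];lo=c[k[-1]+3];m=(hi+lo)/2;j=[x for x in range(k[0]-2,k[-1]+2) if c[x]>=m>c[x+1]][0];out[u]=round(170+j+(c[j]-m)/(c[j]-c[j+1]),2)
    L=[]
    for v in range(186,232,2):
        row=g[v];m=(row[234:237].mean()+row[255:262].mean())/2;mR=(row[286:289].mean()+row[255:262].mean())/2
        a=[x for x in range(234,256) if row[x]>=m>row[x+1]];b=[x for x in range(262,290) if row[x]<mR<=row[x+1]]
        if a and b: L.append((v,round(a[-1]+(row[a[-1]]-m)/(row[a[-1]]-row[a[-1]+1]),1),round(b[0]+(mR-row[b[0]])/(row[b[0]+1]-row[b[0]]),1)))
    return out,L
for d in(r,n): o,L=edges(d["a"]);print(o);print([(v,a,b,round(b-a,1)) for v,a,b in L])
# model using new pose: hand frame rel
p=n["pa"];T=np.array(get_obs()["eef_pos"]);h=np.array([np.cos(.046),np.sin(.046)])
for th in(-4,-2,0,2,4):
    t=np.radians(th);f=lambda x,z,y=0:proj(p,[*(T[:2]+h*(x*np.cos(t)-z*np.sin(t))+y*np.array([-h[1],h[0]])),T[2]+.0177+x*np.sin(t)+z*np.cos(t)])
    print(th,[f(.035,z)[1].round(1) for z in(-.011,.011)],[f(.033,.011)[1].round(1)], (f(.035,.011,-.008)-f(.035,.011,.008))[0].round(1))
E
```

```text
{252: np.float64(188.12), 260: np.float64(187.97), 268: np.float64(188.24)}
[(186, np.float64(248.3), np.float64(265.0), np.float64(16.7)), (188, np.float64(244.2), np.float64(273.8), np.float64(29.6)), (190, np.float64(242.6), np.float64(275.8), np.float64(33.2)), (192, np.float64(241.7), np.float64(276.7), np.float64(35.0)), (194, np.float64(241.2), np.float64(277.4), np.float64(36.2)), (196, np.float64(240.8), np.float64(277.7), np.float64(36.9)), (198, np.float64(240.5), np.float64(278.2), np.float64(37.7)), (200, np.float64(240.2), np.float64(278.6), np.float64(38.4)), (202, np.float64(240.0), np.float64(278.9), np.float64(38.9)), (204, np.float64(239.7), np.float64(279.4), np.float64(39.7)), (206, np.float64(239.2), np.float64(279.7), np.float64(40.5)), (208, np.float64(239.1), np.float64(279.7), np.float64(40.6)), (210, np.float64(239.2), np.float64(279.6), np.float64(40.4)), (212, np.float64(239.0), np.float64(279.5), np.float64(40.5)), (214, np.float64(239.0), np.float64(279.6), np.float64(40.6)), (216, np.float64(239.2), np.float64(279.6), np.float64(40.4)), (218, np.float6
[... 1583 characters left out ...]
float64(239.4), np.float64(279.0), np.float64(39.6)), (222, np.float64(239.4), np.float64(279.0), np.float64(39.6)), (224, np.float64(239.5), np.float64(278.7), np.float64(39.2)), (226, np.float64(239.5), np.float64(278.7), np.float64(39.2)), (228, np.float64(239.6), np.float64(278.8), np.float64(39.2)), (230, np.float64(239.4), np.float64(279.0), np.float64(39.6))]
-4 [np.float64(174.8), np.float64(183.8)] [np.float64(188.9)] 41.8
-2 [np.float64(174.4), np.float64(185.4)] [np.float64(190.6)] 42.2
0 [np.float64(174.2), np.float64(187.2)] [np.float64(192.3)] 42.6
2 [np.float64(174.0), np.float64(189.1)] [np.float64(194.2)] 42.9
4 [np.float64(173.9), np.float64(191.2)] [np.float64(196.2)] 43.3
```

```bash
python3 - <<'E'
from h import *
n=np.load("w10.npy",allow_pickle=True)[0];a,pa=n["a"],n["pa"]
W=np.zeros((600,800,3),np.uint8)
i=cv2.resize(a[70:230,130:330,::-1],None,fx=3,fy=3,interpolation=cv2.INTER_CUBIC);W[:480,:600]=i
def cr(im,p,X,hh,s):
    u,v=proj(p,X).astype(int);x0,y0=max(0,u-hh),max(0,v-hh);print((x0,y0));return cv2.resize(im[y0:y0+2*hh,x0:x0+2*hh,::-1],None,fx=s,fy=s,interpolation=cv2.INTER_CUBIC)
j=cr(n["b"],n["pb"],[.36,-.25,.28],32,3);W[:192,605:605+192]=j[:,:192]
j=cr(n["c"],n["pc"],[.36,-.25,.28],32,3);W[200:392,605:605+192]=j[:,:192]
j=cr(n["c"],n["pc"],[.438,-.227,.1],32,3);W[400:592,605:605+192]=j[:,:192]
cv2.imwrite("pics/c10.png",W)
E
```

```text
(np.int64(340), np.int64(198))
(np.int64(166), np.int64(64))
(np.int64(164), np.int64(127))
```

View pics/c10.png

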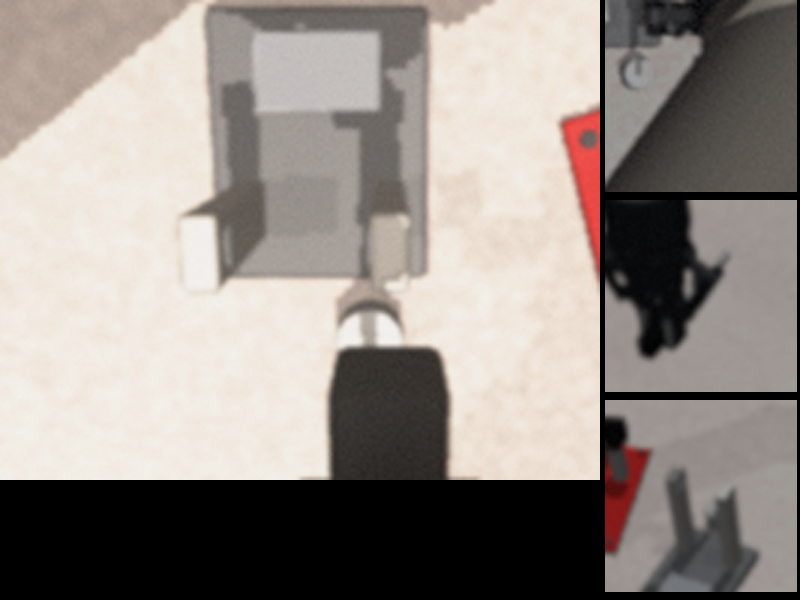

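```bash
python3 - <<'E'
from h import *
n=np.load("w10.npy",allow_pickle=True)[0];pa=n["pa"]
f=lambda u,v,z:onz(pa,(u/3+130-.33,v/3+70-.33),z)[:2]
L=[f(*q,.13) for q in((181,213),(219,215),(219,291),(181,289))];R=[f(*q,.13) for q in((370,212),(409,212),(409,286),(370,285))]
l=np.mean(L,0);r=np.mean(R,0);print(l,r,(l+r)/2,np.linalg.norm(l-r),"yaw",np.arctan2((r-l)[0],-(r-l)[1]))
B=[f(*q,.014) for q in((208,7),(428,7),(427,277),(215,277))];print(np.mean(B,0),[np.linalg.norm(B[i]-B[(i+1)%4]).round(4) for i in range(4)]);v=B[0]+B[1]-B[2]-B[3];print("yaw",np.arctan2(v[1],v[0]),np.arctan2(*(lambda w:(w[0],-w[1]))(B[1]+B[2]-B[0]-B[3])))
g=n["a"].max(2).astype(int)
for v in(142,150,158,164): print(v,g[v,186:206],g[v,248:270])
E
```

```text
[ 0.43673476 -0.20018653] [ 0.44043149 -0.25713203] [ 0.43858313 -0.22865928] 0.05706535923295513 yaw 0.06482599021484445
[ 0.46282843 -0.22740861] [np.float64(0.0871), np.float64(0.1083), np.float64(0.0907), np.float64(0.1083)]
yaw 0.03825467737906821 0.04759837405102692
142 [241 240 234 225 216 209 211 210 210 212 210 210 212 207 192 163 120 103
 103  99] [145 123 106 108 113 126 147 159 165 168 167 168 170 172 187 203 204 188
 164 155 161 157]
150 [241 239 238 234 236 240 241 241 242 241 241 241 241 241 237 219 168 126
 135 143] [167 162 148 128 137 162 173 182 190 190 187 190 190 191 192 189 182 167
 161 167 168 168]
158 [242 241 240 233 230 236 241 242 242 242 242 242 242 241 240 233 197 136
 109 117] [165 148 123 109 121 139 164 180 189 193 188 191 188 188 187 188 178 167
 157 165 172 170]
164 [241 242 241 235 231 235 240 242 241 242 242 243 241 242 241 236 209 165
 174 213] [190 176 176 173 169 164 165 177 180 179 199 225 230 232 232 234 234 226
 224 236 240 240]
```

Request:
arm_command([
  [[10,0.4,0.12,0,0.05],[10,0.52,0.12,0,0],[10,0.52,0.12,0,0],[10,0.52,0.12,-0.2,0],[10,0.48,0.12,-0.4,0],[10,0,0,-0.5,0],[10,0,0,-0.5,0],[10,0,0,-0.4,0],[10,0,0,-0.26,0],[10,0,0,0,0]],
])

```text
t: 35.95
eef_pos: [0.5649, -0.2184, 0.1334]
tool_rot: [-0.0, 1.0, 0.028, -0.001]
contact_force: [0.4, 0.2, -0.6]
gripper_width: 0.182
grasp_force: 29.6
```

```bash
python3 - <<'E'
from h import *
o=st();b,pb=snap("top");c,pc=snap("scene");np.save("w11.npy",np.array([dict(b=b,pb=pb,c=c,pc=pc)],dtype=object),allow_pickle=True)
T=o["eef_pos"];h=np.array([np.cos(.05),np.sin(.05)])
for l in(.04,.08,.125): print(l,"top",proj(pb,[*(T[:2]-l*h),T[2]+.018]).round(1),"scene",proj(pc,[*(T[:2]-l*h),T[2]+.018]).round(1))
print("prong tops top",proj(pb,[.4367,-.2,.13]).round(1),proj(pb,[.4398,-.257,.13]).round(1),"scene",proj(pc,[.4367,-.2,.13]).round(1),proj(pc,[.4398,-.257,.13]).round(1))
g=b.max(2).astype(int);u0=330
print("cols",u0)
for v in range(168,216,2): print(v,g[v,u0:u0+40])
E
```

```text
t 35.95 p [ 0.5649 -0.2184  0.1334] yaw -1.514 w 0.182 gf 29.6 F [ 0.4  0.2 -0.6] q [-0.36  0.64  0.89  1.86 -0.61  0.95 -0.7 ]
0.04 top [347.6 165.8] scene [180.2 168.3]
0.08 top [348.7 181.3] scene [187.3 158.9]
0.125 top [349.9 198.8] scene [195.  148.8]
prong tops top [338.9 200.7] [361.  199.5] scene [203.2 155.9] [186.8 150.1]
cols 330
168 [101 103  99 101  99 102 100 101  98  98  98  99  96  97  95  94  97  94
  93  90  91  88  87  87  84  82  79  72  73  88 123 146 153 153 157 161
 160 153 156 153]
170 [102 100 102 101  99 100 100  99  98  97  96  95  98  94  95  95  90  94
  89  87  88  86  84  80  79  75  70  88 123 152 160 160 157 158 159 159
 158 158 159 157]
172 [ 99 100  99 100  99 100 100  97  98  97  97  96  96  93  93  88  91  88
  90  86  82  81  79  76  73  86 120 151 159 162 159 161 161 157 157 153
 151 154 157 156]
174 [101 100  99  98  99  96  96  97  97  96  93  93  93  93  87  88  87  86
  86  81  79  77  72  70 100 137 155 159 161 161 157 158 161 159 158 156
 157 155 152 154]
176 [ 97  98  98  96  96  96  96  97  93  91  93  92  89  88  88  85  83  80
  80  7
[... 2575 characters left out ...]
64 164 166
 165 168 166 164]
208 [ 97  97  99  96  99 100 102 104 101  99 100 101  99 101  99 102  98 100
 101 100  99 100 101 102 103 100 103 104 114 147 167 168 166 165 165 166
 164 163 165 165]
210 [105 102 103 101 101 102 100 103 100 103 100 101 101 104 100 100 103  99
 100 101 100 100 100 100 101 103 104 104 116 149 165 167 164 166 164 165
 164 168 164 165]
212 [103 100 103 102 102  99 101  97 100  98  98  96  98  95  98  97  96  98
  95  96  98  98  96  94  96  99 101 109 129 157 165 164 165 163 167 167
 165 163 164 164]
214 [116 115 112 110 111 112 123 127 124 129 142 148 149 146 145 148 150 143
 137 142 145 149 153 157 155 154 155 161 163 164 168 163 165 166 165 168
 165 163 166 165]
```

```bash
python3 - <<'E'
from h import *
d=np.load("w11.npy",allow_pickle=True)[0];pb,pc=d["pb"],d["pc"];T=np.array([.5649,-.2184,.1334])
m=onz(pb,(349.5,200.7),.13);t=onz(pb,(349.7,198.6),.151);print("mid top",m,"tip top",t, "tip-mid",t-m)
g=d["c"].max(2).astype(int)
for v in range(138,170,1): print(v,g[v,176:216])
E
```

```text
mid top [ 0.43672297 -0.22736076  0.13      ] tip top [ 0.4405673  -0.22413607  0.151     ] tip-mid [0.00384433 0.0032247  0.021     ]
138 [ 18  26  68 120 155 165 166 166 166 166 165 164 164 164 165 166 165 165
 165 166 166 165 165 165 165 165 166 167 166 166 166 166 166 166 166 166
 166 166 166 166]
139 [ 22  23  56 108 151 165 166 166 165 165 165 164 164 164 165 166 165 165
 165 165 165 164 165 166 165 165 166 167 167 166 165 166 166 166 166 167
 167 166 166 166]
140 [ 25  22  46 102 150 166 166 166 165 164 163 163 163 163 164 165 166 165
 166 164 165 165 166 166 166 166 166 166 166 166 166 166 166 166 166 166
 166 166 166 166]
141 [ 22  15  40  97 147 164 165 166 164 163 162 162 163 165 164 165 165 165
 166 165 165 165 166 166 167 166 166 166 166 167 167 166 167 166 167 166
 167 166 166 166]
142 [ 19  15  35  90 140 161 165 166 165 164 163 164 165 166 165 164 164 165
 165 166 165 166 166 166 166 166 166 166 166 166 166 166 166 167 166 166
 167 166 166 165]
143 [ 14  12  29  77 127 157 165 166 166 165 165 165 166 165 165 164 164 165
 165 165 165 166 166 167 167 167 166 165 165 166
[... 3710 characters left out ...]
53 161 161
 161 162 163 164]
166 [ 10  13  34  65  85  73  48  37  42  49  60  69  67  54  42  48  84 126
 153 162 153 130 101  92  92  84  73  68  64  60  59  80 117 147 155 156
 157 158 159 161]
167 [ 12  17  42  79 101  84  51  32  30  33  43  53  55  49  44  53  80 121
 151 162 154 129  91  69  69  71  69  68  64  59  60  76 111 142 153 155
 155 156 157 158]
168 [ 13  16  40  78  99  86  54  34  25  23  28  34  40  44  49  56  74 110
 144 155 147 124  88  65  62  64  67  67  64  61  59  73 107 138 153 155
 156 157 157 156]
169 [ 13  14  32  66  86  78  52  31  19  19  20  24  36  47  54  57  68  94
 122 134 131 113  88  71  66  66  67  67  65  61  59  71 101 133 152 156
 156 156 156 156]
```

Request:
arm_command([
  [[10,-0.023,-0.024,0,0],[10,-0.023,-0.024,0,0],[10,0,0,-0.1,0],[10,0,0,-0.2,0],[10,0,0,-0.2,0],[10,0,0,-0.14,0],[10,0,0,-0.05,0],[10,0,0,0,0],[10,0,0,0,0],[10,0,0,0,0]],
])

```text
t: 37.3
eef_pos: [0.5625, -0.2224, 0.0932]
tool_rot: [0.0, 1.0, 0.028, 0.0]
contact_force: [1.0, -0.6, -0.2]
gripper_width: 0.179
grasp_force: 29.6
```

```bash
python3 - <<'E'
from h import *
o=st();b,pb=snap("top");c,pc=snap("scene");a,pa=snap("wrist");np.save("w12.npy",np.array([dict(a=a,pa=pa,b=b,pb=pb,c=c,pc=pc)],dtype=object),allow_pickle=True)
T=o["eef_pos"];h=np.array([np.cos(.057),np.sin(.057)])
X=[*(T[:2]-.1245*h),T[2]+.0177];print(X,"pred tip top",proj(pb,X),"scene",proj(pc,X))
g=b.max(2).astype(int)
for v in range(186,208): print(v,g[v,334:365])
g=c.max(2).astype(int)
for v in range(152,178): print(v,g[v,178:216])
E
```

```text
t 37.3 p [ 0.5625 -0.2224  0.0932] yaw -1.515 w 0.179 gf 29.6 F [ 1.  -0.6 -0.2] q [-0.32  0.69  0.84  1.88 -0.66  0.88 -0.66]
[np.float64(0.4381617930810409), np.float64(-0.229541060673114), np.float64(0.11087244072481461)] pred tip top [348.99732725 200.67584644] scene [195.31144196 157.146333  ]
186 [ 79  78  75  71  71  91 117 127 132 133 135 126 104 115 124 108  82  72
  91  98  97  94 109 142 158 159 160 159 155 155 159]
187 [ 80  74  70  77  92 122 135 134 133 133 134 129 109 122 134 119  89  76
  87  92  97  97 106 142 157 161 163 158 158 159 161]
188 [ 73  74  74  95 117 129 131 131 133 133 131 126 108 126 141 121  92  72
  75  92  99  96 104 136 156 158 160 157 161 159 160]
189 [ 73  74  83 103 111 107 104 108 119 120 117 110  93 115 138 113  78  65
  71  92  95  98 107 139 153 154 154 157 159 157 158]
190 [ 71  79  91  99  98  86  76  80  98 103 101  95  83 104 130 106  79  65
  67  92 100  93 102 135 152 154 155 156 159 155 155]
191 [ 80  92  98 100  98  90  78  77  91  97 101  93  88 113 140 119  80  67
  70  91  99  97  98 125 148 155 156 157 158 158 158]
192 [ 96  99  
[... 5541 characters left out ...]
79  74  69  68  63  61  63  85 120 147 157 157 155
 155 155]
174 [ 12  16  38  62  72  56  47  54  62  68  70  66  55  42  44  60  76  83
  85  84  84  84  84  82  75  70  68  65  60  61  79 112 139 150 152 154
 154 156]
175 [ 11  22  53  86  95  68  41  41  52  64  72  70  59  47  51  67  80  83
  84  85  84  85  83  82  77  72  68  64  60  59  70  95 119 131 138 145
 151 154]
176 [ 12  25  59  94 102  73  41  34  41  53  62  63  54  51  60  75  83  84
  85  84  84  85  84  83  79  72  68  65  60  59  64  78  93 103 113 124
 135 145]
177 [ 12  23  54  86  95  71  43  31  31  37  43  46  49  55  70  80  85  85
  85  85  85  85  84  83  79  72  68  65  61  59  60  70  81  87  90  95
 108 131]
```

```bash
python3 - <<'E'
from h import *
d=np.load("w12.npy",allow_pickle=True)[0];pb,pc=d["pb"],d["pc"]
m=onz(pb,(349.5,200.7),.13);print(proj(pb,[m[0],m[1],.11]));t=onz(pb,(348.4,201),.111);print("tip",t,"tip-mid",t-m)
# scene: tip near (195.5,158); triangulate with top
for uv in((195.5,157.5),(195,158)): print(tri(pb,(348.4,201),pc,uv))
# prong tops triangulated
print(tri(pb,(338.3,201.0),pc,(203.5,156.7)))
E
python3 -c "from h import *;st()"
```

```text
[348.1141274  201.24256914]
tip [ 0.43729402 -0.22794068  0.111     ] tip-mid [ 0.00057105 -0.00057992 -0.019     ]
(array([ 0.43766831, -0.22875956,  0.10910428]), np.float64(0.0010487929616713723))
(array([ 0.43814175, -0.22979316,  0.10665282]), np.float64(0.002351272925868083))
(array([ 0.43629875, -0.19939267,  0.12619365]), np.float64(0.0005697838957959782))
t 37.45 p [ 0.5624 -0.2224  0.093 ] yaw -1.515 w 0.185 gf 29.6 F [ 0.9  0.3 -0.5] q [-0.32  0.69  0.84  1.88 -0.66  0.88 -0.66]
```

Request:
arm_command([
  [[10,0,0.015,-0.02,0],[10,0,0,0,0],[10,0,0,0,0],[10,0,0,0,0],[10,0,0,0,0],[10,0,0,0,0],[10,0,0,0,0],[10,0,0,0,0],[10,0,0,0,0],[10,0,0,0,0]],
])

```text
t: 38.7
eef_pos: [0.5622, -0.2215, 0.0916]
tool_rot: [0.0, 1.0, 0.028, 0.0]
contact_force: [-0.2, -0.1, -0.9]
gripper_width: 0.18
grasp_force: 29.6
```

```bash
python3 - <<'E'
from h import *
o=st();a,pa=snap("wrist")
g=a.max(2).astype(float)
# handle rear bottom edge and width kink, as before
print([round(x) for x in g[176:200,260]])
for v in range(192,216,2):
    row=g[v];lo=row[255:262].mean();m=(row[232:235].mean()+lo)/2;A=[x for x in range(230,256) if row[x]>=m>row[x+1]];m2=(row[288:291].mean()+lo)/2;B=[x for x in range(262,292) if row[x]<m2<=row[x+1]]
    if A and B: print(v,round(A[-1]+(row[A[-1]]-m)/(row[A[-1]]-row[A[-1]+1]),1),round(B[0]+(m2-row[B[0]])/(row[B[0]+1]-row[B[0]]),1))
print("joint speeds",np.abs(o["joint_vel"]).max())
E
```

```text
t 38.7 p [ 0.5622 -0.2215  0.0916] yaw -1.515 w 0.18 gf 29.6 F [-0.2 -0.1 -0.9] q [-0.32  0.69  0.84  1.88 -0.66  0.88 -0.66]
[153, 153, 153, 149, 150, 148, 150, 148, 134, 93, 58, 46, 49, 48, 46, 48, 46, 46, 47, 44, 45, 47, 44, 47]
192 239.7 277.5
194 240.2 277.7
196 240.1 278.2
198 239.7 278.5
200 239.3 278.7
202 238.9 279.3
204 239.0 279.4
206 239.0 279.1
208 239.1 279.0
210 239.0 279.0
212 239.0 279.0
214 239.0 279.0
joint speeds 0.0018300983797304407
```

```bash
python3 -c "from station import job;print(job.hand_in())"
```

```text
the job is handed in; nothing more can be done
None
```

The job is handed in: the clamp is turned to its stop, the rod was pushed into the tube until its collar stopped on the mouth and drawn out again, and it is now held still at the reader. By my measurements the tip is about 1–2 mm from the reading point and the rod about 1° off level; simulated time was 38.7 s, and the hand-in call gave no verdict.

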